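# Load and start the dental model scanner

## Task

Set every plaster cast on the bench upright into the pocket of its own shape and size in the two carrier slabs, right down on the pocket floor. Then slide both carriers by their fins, pocket end first, into the two bays of the scanner until they are fully home against the stop, and after that press the start button right down and let go. Leave the casts seated and the other things on the bench where they are.

Things in the scene. Friction and masses are not known exactly. Their poses are not given: they have to be found in the camera images.
- scanner: White desk scanner, fixed. Origin on the bench at the middle of its mouth line; x points into its two open-topped bays (away from the robot), z up. Bays centred at y = +66 and -66 mm, no floor. 14 mm high stop at x = 75 mm with a deck behind it; 70 mm high housing from x = 145 to 240 mm. Console on the left, y = 134 to 197 mm, 30 mm high.
- bay_left (a point): Left bay, home point: where a carrier's origin lies when fully home against the stop (scanner frame 25, +66, 0 mm). Bay 107 mm wide between 20 mm high walls; 6 mm wide lips overhang both sides from x = 7 to 75 mm, undersides 14.5 mm above the bench. Flared mouth: 12 mm high guides reach out to x = -21 mm, 120 mm apart there.
- bay_right (a point): Right bay, home point: the same at scanner frame 25, -66, 0 mm. Either carrier may use either bay.
- start (a joint): White push button, radius 13 mm, in a black housing on the scanner's console; pressed straight down. 0 = up, 0.006 m = fully down (about 5 N); springs back.
- start_top (a point): Centre of the button's top face.
- carrier_a: Flat grey carrier slab, 100 (x) by 104 (y) by 12 mm, 0.4 kg; origin at the centre of its underside. Upright grip fin near its rear (-x) edge. Its top has, 18 mm ahead (+x) of the centre, a round pocket 39 mm across (at y = +24 mm) and a square pocket 35 x 35 mm (at y = -24 mm), 8 mm deep. Slides into a bay +x end first, clearance 1.5 mm each side, 2.5 mm above.
- carrier_a_grip (a point): Grip point in that carrier's fin, 36 mm above the underside, 40 mm behind its centre. The fin is 10 mm thick (x), 44 mm long (y) and reaches from 12 to 42 mm above the underside. With the carrier home the fin stands 15 mm outside the mouth line. Slid on the bench it sticks and slips, at 5 to 20 N.
- carrier_b: Flat grey carrier slab, 100 (x) by 104 (y) by 12 mm, 0.4 kg; origin at the centre of its underside. Upright grip fin near its rear (-x) edge. Its top has, 18 mm ahead (+x) of the centre, an oblong pocket 27 (x) by 49 (y) mm at y = -19.5 mm and a small round pocket 31 mm across at y = +28.5 mm, 8 mm deep. Slides into a bay +x end first, clearance 1.5 mm each side, 2.5 mm above.
- carrier_b_grip (a point): Grip point in that carrier's fin, 36 mm above the underside, 40 mm behind its centre. The fin is 10 mm thick (x), 44 mm long (y) and reaches from 12 to 42 mm above the underside. With the carrier home the fin stands 15 mm outside the mouth line. Slid on the bench it sticks and slips, at 5 to 20 N.
- cast_round: Round plaster cast, 36 mm across, 30 mm tall with a low tooth stump (5 mm) on top, about 50 g, stands upright; origin at the centre of its underside, z up. Belongs in the round pocket (39 mm) of carrier_a. May be absent.
- cast_square: Square plaster cast, 32 x 32 mm, 30 mm tall with a low tooth stump (5 mm) on top, about 50 g, stands upright; origin at the centre of its underside, z up. Belongs in the square pocket (35 mm) of carrier_a. May be absent.
- cast_oblong: Oblong plaster cast, 24 mm (x) by 46 mm (y), 30 mm tall with two low tooth stumps (5 mm) on top, about 50 g, stands upright; origin at the centre of its underside, z up. Belongs in the oblong pocket (27 x 49 mm) of carrier_b. May be absent.
- cast_small: Small round plaster cast, 28 mm across, 30 mm tall with a low tooth stump (5 mm) on top, about 50 g, stands upright; origin at the centre of its underside, z up. Belongs in the small round pocket (31 mm) of carrier_b. May be absent.
- pocket_round (a point): Centre of the floor of the round pocket (39 mm) of carrier_a: where the cast's origin lies when seated.
- pocket_square (a point): Centre of the floor of the square pocket (35 mm) of carrier_a: where the cast's origin lies when seated.
- pocket_oblong (a point): Centre of the floor of the oblong pocket (27 x 49 mm) of carrier_b: where the cast's origin lies when seated.
- pocket_small (a point): Centre of the floor of the small round pocket (31 mm) of carrier_b: where the cast's origin lies when seated.
- wax_tin: Steel tin, 46 mm across, 20 mm high; a bystander, origin at the middle of its underside.
- jar: Jar, 52 mm across, 65 mm high; a bystander, origin at the middle of its underside.
- bowl: Green plastic mixing bowl, 100 mm across, 45 mm high; a bystander, origin at the middle of its underside.
- cup: White cup, 72 mm across, 75 mm high; a bystander, origin at the middle of its underside.
- brush: Bench brush with wooden handle, 190 mm long; a bystander, lying flat.
- bur_block: Dark wooden block, 50 x 100 x 30 mm; a bystander, origin at the middle of its underside.
- wax_knife: Plaster spatula with wooden handle, 170 mm long; a bystander, lying flat.
Things that resemble listed ones, but are neither listed nor needed, are in the scene too. Leave any green look-alike of the cast_oblong alone.

How it is judged:
On the way, in this order (a step that is already met when the one before it is completed fails the run):
1. every cast present is seated in its own pocket (distance between cast_round and pocket_round below 0.005 m and angle between each of cast_round, cast_square, cast_oblong, cast_small's own z axis and vertical below 0.12 rad and distance between cast_square and pocket_square below 0.005 m and distance between cast_oblong and pocket_oblong below 0.005 m and distance between cast_small and pocket_small below 0.005 m), for 0.2 s.
2. both carriers are fully home in the scanner's bays ((distance between carrier_a and bay_left below 0.006 m or distance between carrier_a and bay_right below 0.006 m) and angle between the x axis of each of carrier_a, carrier_b and the x axis of scanner, either way round below 0.06 rad and x of each of carrier_a_grip, carrier_b_grip in the frame of scanner below 0 m and (distance between carrier_b and bay_left below 0.006 m or distance between carrier_b and bay_right below 0.006 m)), for 0.2 s.
3. the start button is pressed down (value of joint start above 0.0045 m), for 0.05 s.
At the end, for the whole second after the job is handed in: Every cast present rests upright (within 0.12 rad) in its own pocket, its origin within 5 mm of the pocket floor's centre; each carrier lies in a bay, its origin within 6 mm of the home point, in line with the bay within 0.06 rad, fin outside the mouth; the button is up again; all at rest (all of step 1 and all of step 2 and linear speed of each of cast_round, cast_square, cast_oblong, cast_small, carrier_a, carrier_b below 0.02 m/s and value of joint start below 0.002 m); the robot touches nothing.
It fails at once if a bystander is shifted by more than 4 cm (distance of any of wax_tin, jar, bowl, cup, brush, bur_block, wax_knife from where it was at the start of the episode above 0.04 m).
Of cast_round, cast_square, cast_oblong, cast_small only 3 to 4 are there at a start; the rules pass over those that are not, and their reading is None.
At some moment in a run one of cast_round, cast_square, cast_oblong, cast_small may be knocked a few centimetres aside while the robot is not near it.
Once in a run the grip may slacken for a moment while it holds something.
It also fails if it takes over 210 s, if anything falls off the work surface, if the arm or the gripper's body presses on something with over 40 N, if the wrist force passes 120 N, or if a joint passes its speed limit or range.

## Robot

A 6-joint arm with a two-finger parallel gripper is mounted at the origin on the work surface. World frame = base frame: x ahead of the robot, y to its left, z up, the work surface at z = 0. Lengths are in m, angles in rad, forces in N, time in s.
With the tool pointing down it reaches from about 0.375 to 0.975 m from the base axis. Payload 3.8 kg.
Tool frame: the origin (TCP) lies on the mounting face of the last link; the fingertips stand 173 mm ahead of it and the grasp point (between the pads) lies 155 mm ahead of it; z points along the fingers, y is the direction in which the jaws open and shut (so a half turn about z gives the same grasp; the last joint's range is limited). The gripper opens to 85 mm and grips with 20 to 120 N. Pads are 22 mm wide; open, the fingers measure 114 mm over their backs; the gripper's body (76 mm by 85 mm) begins 54 mm behind the grasp point. The pads swing forward as they close: fully open they stand 13 mm farther back than shut.
Start: joints at [1.127, 0.264, 1.604, -0, 1.274, -0.037], TCP at [0.267, 0.62, 0.405] pointing down, gripper open.
Joint ranges: [-2.63, 2.63], [-0.94, 2.18], [0.31, 2.57], [-1.31, 4.45], [0, 2.66], [-2.55, 2.55]. Speed limits (rad/s): [2.57, 2.57, 3.14, 3.14, 3.14, 3.14].

## Interface

Orientations are given as a rotation vector (axis times angle).
In Python, from workcell import bot gives the robot as it stands.
- The arm moves only by the shell command python3 -m jog 'ROWS' [FORCE]. ROWS is JSON, a list that holds one entry, the list of rows, each a list of 7 numbers: the closure, from 0 (fully open) to 1 (shut), then the shift along the tool's x, y, z in cm, then the turn, a rotation vector about the tool's x, y, z in rad. A call has 1 to 12 rows; each row is the pose to reach, as a shift and turn from the pose commanded when the call began, along the tool's axes at that moment; what a row does not reach only later rows make up. A row lasts 1/8 s, in which the tool goes at most 62.5 mm and 10.7 degrees, less where a joint would pass 70% of its speed; a pose out of reach is approached as far as the arm can. A call with a gripper value outside its range is refused whole. The fingers move at their own pace and stop on an object; FORCE is the grip in N (left out, the last holds). Time passes only in rows, so rows that repeat a pose let the fingers close. It gives the time, the measured TCP pose, the force and the opening at its end, in the units of the state.
- bot.read_state(): the state, without advancing time (a new reading comes with each control period).
- bot.read_camera(name): name is "side" or "top"; returns the picture (384x512x3 uint8, red, green, blue); there is no depth.
- bot.camera_model(name): a dict with "intrinsics" (3x3 intrinsics, pixels), "rvec" (rotation vector, rad) and "tvec" (3), from world to camera coordinates, as OpenCV has them. Camera axes: x right, y down, z forward; pixel columns grow to the right and rows downward; lengths in m; the calibration is good to about 2 mm. A picture is of the moment at which its call begins. camera_model takes no time and is no camera call.
- bot.finish_job(): hands the job in, once; it reports no verdict.
The state is a dict: "time": time; "q": joint angles; "joint_vel": joint speeds; "joint_torque": joint torques, N m; "tool_pos": TCP position; "tcp_rot": TCP orientation; "wrist_force": force on the tool from outside, world axes, zero at the start; "torque": the same for the moment, N m; "width": opening from 0.0 (shut) to 1.0 (fully open).
Only numpy, scipy, OpenCV 4.12 (cv2) and the standard library are available. Lean on these libraries where they do the work, as an engineer would, in place of code of your own. Each camera call takes 0.05 s, during which the arm holds its last target.

## Working session

There is one attempt and no reset: what is moved stays moved. The work goes in short steps, Python scripts to look and compute and a shell command to move; the robot and the scene stay as the last step left them, time stands still between calls to the robot, and variables do not carry over. Pictures are saved under pics/ and viewed, and the job is handed in when it is done.

```bash
ls; mkdir -p pics; python3 - <<'E'
from workcell import bot
import cv2
for n in("side","top"):
    im=bot.read_camera(n); cv2.imwrite(f"pics/{n}0.png",im[:,:,::-1]); print(n,bot.camera_model(n))
print(bot.read_state())
E
```

```text
pics
side {'intrinsics': array([[480.1209204 ,   0.        , 251.1691738 ],
       [  0.        , 480.1209204 , 192.11789739],
       [  0.        ,   0.        ,   1.        ]]), 'rvec': array([ 2.41476353, -0.49899346,  0.16313463]), 'tvec': array([-0.51964464,  0.21679076,  1.27437219])}
top {'intrinsics': array([[393.7394286 ,   0.        , 253.53460389],
       [  0.        , 393.7394286 , 195.46878702],
       [  0.        ,   0.        ,   1.        ]]), 'rvec': array([ 2.10028481, -2.15857836,  0.18426535]), 'tvec': array([-0.01217527,  0.54378722,  1.25885329])}
{'time': 0.1, 'q': array([ 1.12712267e+00,  2.64710245e-01,  1.60525817e+00,  2.23366613e-05,
        1.27373530e+00, -3.69020180e-02]), 'joint_vel': array([ 1.27245137e-03, -7.47576426e-05, -2.92252356e-03, -3.13764216e-04,
        1.11375199e-03,  8.08869648e-04]), 'joint_torque': array([ 1.98998496e-04, -5.16708183e+01, -3.68588769e+01, -5.52697600e-05,
        6.25674409e-03, -2.39866665e-05]), 'tool_pos': array([0.2669249 , 0.61963604, 0.40345311]), 'tcp_rot': array([-0.63446344, -3.07632306,  0.00321226]), 'wrist_force': array([-0.08682675, -0.5060327 , -0.2406133 ]), 'torque': array([ 0.01391338, -0.01809649, -0.02435163]), 'width': 1.0005858466983826}
```

View pics/side0.png

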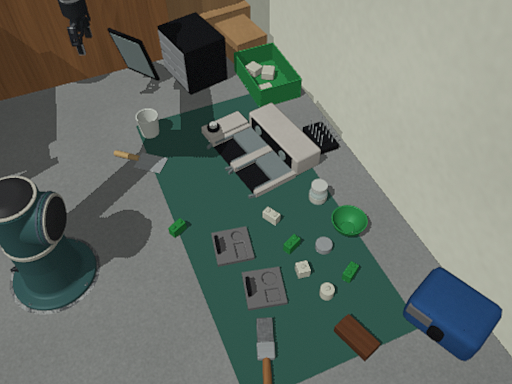

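View pics/top0.png

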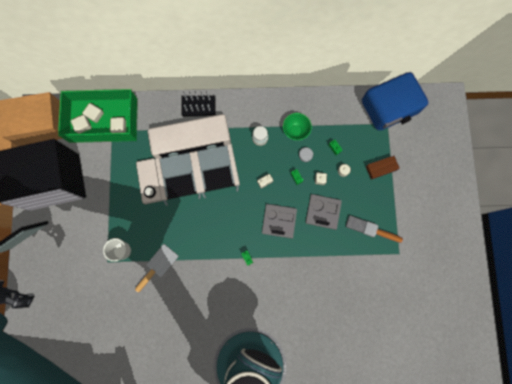

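```bash
cat > h.py <<'E'
import numpy as np,cv2
from workcell import bot
def cam(n):
    m=bot.camera_model(n);K=np.array(m["intrinsics"]);R=cv2.Rodrigues(np.array(m["rvec"]))[0];t=np.array(m["tvec"]);return K,R,t
def ray(n,u,v):
    K,R,t=cam(n);C=-R.T@t;d=R.T@np.linalg.inv(K)@np.array([u,v,1.]);return C,d
def toplane(n,u,v,z):
    C,d=ray(n,u,v);return C+d*(z-C[2])/d[2]
def tri(pt,ps):
    (a,d),(b,e)=ray("top",*pt),ray("side",*ps)
    A=np.stack([d,-e],1);s=np.linalg.lstsq(A,b-a,rcond=None)[0]
    p,q=a+d*s[0],b+e*s[1];return (p+q)/2,np.linalg.norm(p-q)
def proj(n,p):
    K,R,t=cam(n);q=K@(R@np.asarray(p,float)+t);return q[:2]/q[2]
def crop(im,x,y,w,h,s,f):
    c=cv2.resize(im[y:y+h,x:x+w],None,fx=s,fy=s,interpolation=cv2.INTER_CUBIC);cv2.imwrite(f,c[:,:,::-1])
E
python3 - <<'E'
from h import *
t=cv2.imread("pics/top0.png")[:,:,::-1];s=cv2.imread("pics/side0.png")[:,:,::-1]
crop(t,230,110,180,140,4,"pics/t0a.png");crop(s,160,160,200,170,4,"pics/s0a.png");crop(t,125,105,125,105,6,"pics/t0b.png")
crop(s,190,90,170,120,4,"pics/s0b.png")
E
```

```text
(no output)
```

View pics/t0a.png

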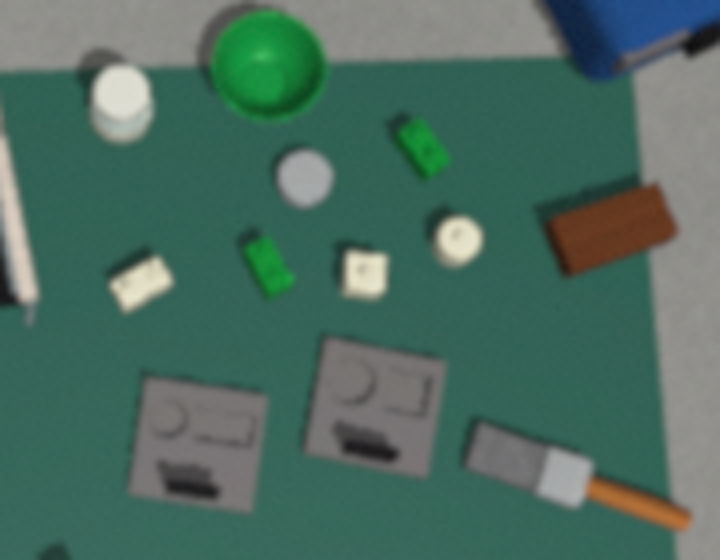

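View pics/s0a.png

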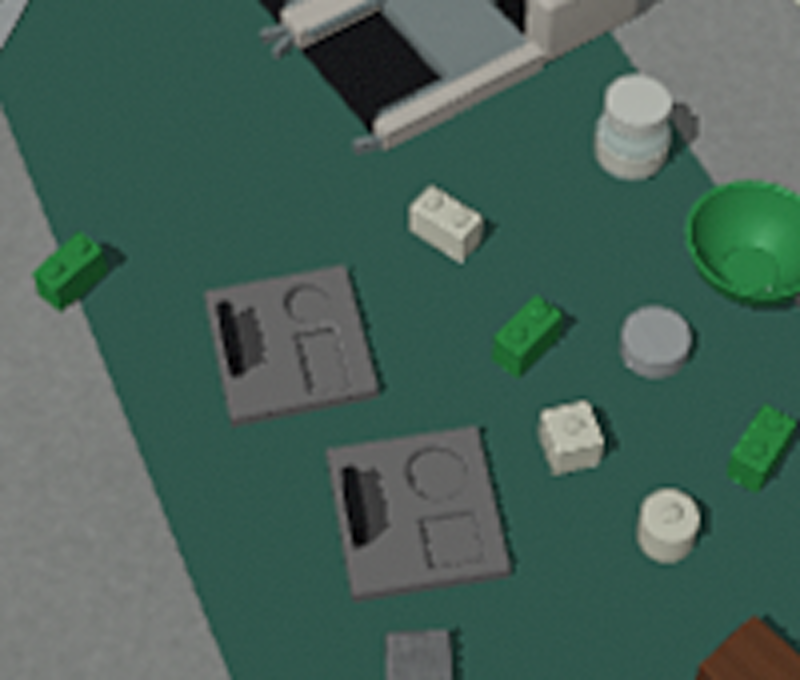

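View pics/t0b.png

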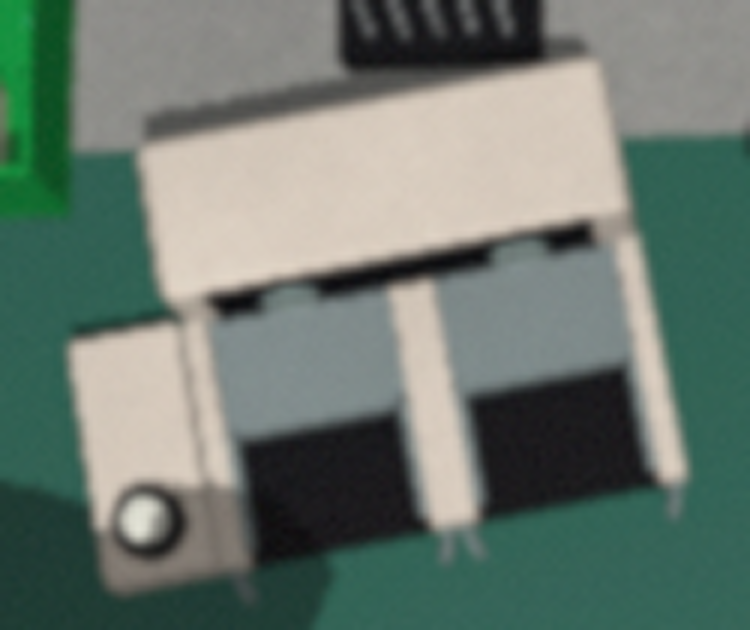

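View pics/s0b.png

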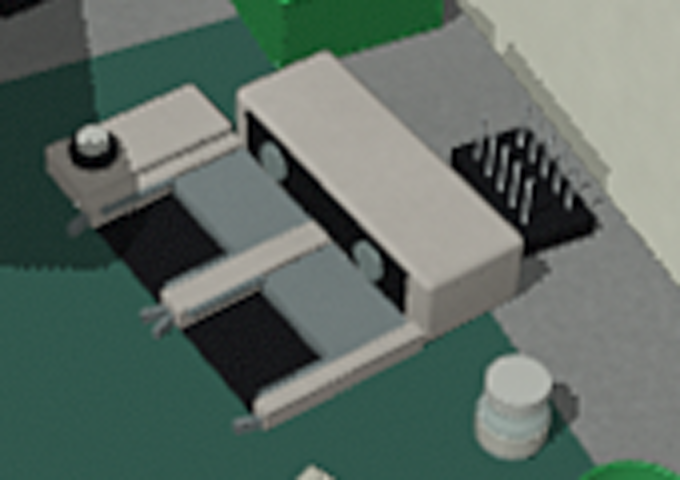

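```bash
cat > m.py <<'E'
from h import *
def casts(im,n,draw=False):
    h=cv2.cvtColor(im,cv2.COLOR_RGB2HSV)
    b=im.astype(int)
    m=((b.min(2)>95)&(b[:,:,0]>b[:,:,2]+12)&(h[:,:,1]<70)).astype(np.uint8)
    m=cv2.morphologyEx(m,cv2.MORPH_OPEN,np.ones((3,3)))
    k,l,st,c=cv2.connectedComponentsWithStats(m)
    out=[]
    for i in range(1,k):
        if 60<st[i,4]<500:
            out.append((c[i],st[i],(l==i).astype(np.uint8)))
    return out
if __name__=="__main__":
  for n in("top","side"):
    im=cv2.imread(f"pics/{n}0.png")[:,:,::-1]
    for c,s,mm in casts(im,n):
        p=toplane(n,*c,.015)
        if not(.3<p[0]<.9 and abs(p[1])<.5):continue
        cs=cv2.findContours(mm,0,cv2.CHAIN_APPROX_NONE)[0][0][:,0]
        w=np.array([toplane(n,u,v,.02)[:2] for u,v in cs])
        r=cv2.minAreaRect((w*1000).astype(np.float32))
        print(n,c.round(1),s[2:],p.round(4),"rect mm",np.round(r[0]),np.round(r[1]),round(r[2]))
  # carriers
  for n in("top","side"):
    im=cv2.imread(f"pics/{n}0.png")[:,:,::-1].astype(int)
    h=cv2.cvtColor(im.astype(np.uint8),cv2.COLOR_RGB2HSV)
    m=((h[:,:,1]<50)).astype(np.uint8)
    m=cv2.morphologyEx(m,cv2.MORPH_CLOSE,np.ones((7,7)))
    for c in cv2.findContours(m,cv2.RETR_LIST,cv2.CHAIN_APPROX_NONE)[0]:
        a=cv2.contourArea(c)
        if 500<a<3000:
            w=np.array([toplane(n,u,v,.012)[:2] for u,v in c[:,0]])
            r=cv2.minAreaRect((w*1000).astype(np.float32))
            print(n,a,np.round(r[0],1),np.round(r[1],1),round(r[2],1))
  for n in("top","side"):
    K,R,t=cam(n);print(n,(-R.T@t).round(3))
E
python3 m.py
```

```text
top [117.4 124.3] [ 14  15 192] [0.8164 0.4448 0.015 ] rect mm [815. 443.] [52. 46.] 2
top [196.6 171.8] [ 14  41 290] [0.6372 0.1666 0.015 ] rect mm [637. 166.] [145.  24.] 10
top [343.9 169.8] [ 11  11 101] [ 0.63   -0.3402  0.015 ] rect mm [ 628. -339.] [34. 36.] 86
top [320.5 178.1] [ 10  11 103] [ 0.6029 -0.258   0.015 ] rect mm [ 602. -257.] [31. 35.] 87
top [264.6 180.4] [ 14  12 113] [ 0.6003 -0.0663  0.015 ] rect mm [599. -67.] [29. 46.] 25
side [270.1 214.1] [ 16  14 127] [ 0.599  -0.0589  0.015 ] rect mm [596. -62.] [38. 44.] 27
side [301.8 267.5] [ 14  13 131] [ 0.6029 -0.2506  0.015 ] rect mm [ 602. -254.] [35. 35.] 76
side [326.5 289.5] [ 14  13 135] [ 0.6313 -0.3328  0.015 ] rect mm [ 631. -333.] [34. 33.] 61
top 1661.0 [45.9  9.1] [126.  213.4] 8.8
top 899.0 [ 461.4 -110.2] [106.3 103.2] 79.9
top 901.5 [ 488.8 -261.4] [106.9 103.8] 76.5
side 667.0 [ 430.3 -399.1] [134.8  43.1] 69.4
side 1462.5 [ 488.3 -262.3] [110.1 101.8] 76.4
side 1221.5 [ 461.  -111.6] [111.5 101.9] 79.5
side 946.0 [ 278.  1167.5] [456.4 105.6] 89.6
top [ 0.317 -0.026  1.334]
side [ 0.239 -0.794  1.12 ]
```

```bash
cat > m2.py <<'E'
from h import *
def win(im,n,c,r=16):
    """non-mat component nearest to a pixel, soft-weighted centroid"""
    u,v=int(c[0]),int(c[1])
    a=im[v-r:v+r+1,u-r:u+r+1].astype(float)
    k=8; a=cv2.resize(a,None,fx=k,fy=k,interpolation=cv2.INTER_CUBIC)
    red=a[:,:,0]-.75*a[:,:,1]   # mat: strongly negative
    m=(red>0).astype(np.uint8)
    kk,l,st,ce=cv2.connectedComponentsWithStats(m)
    i=l[l.shape[0]//2,l.shape[1]//2]
    mm=(l==i).astype(np.uint8)
    cs=max(cv2.findContours(mm,0,cv2.CHAIN_APPROX_NONE)[0],key=len)[:,0]
    cs=(cs+.5)/k-.5+np.array([u-r,v-r])
    return (ce[i]+.5)/k-.5+np.array([u-r,v-r]),cs,st[i,4]/k/k
if __name__=="__main__":
  ims={n:cv2.imread(f"pics/{n}0.png")[:,:,::-1] for n in("top","side")}
  for nm,ct,cs in(("round",(344,170),(326,289)),("square",(320,178),(302,267)),("oblong",(264,180),(270,214))):
    a,k1,A=win(ims["top"],"top",ct);b,k2,B=win(ims["side"],"side",cs)
    print(nm,a.round(2),A,b.round(2),B,"top",toplane("top",*a,.016).round(4),"side",toplane("side",*b,.016).round(4),"tri",*tri(a,b))
    w=np.array([toplane("top",u,v,.03)[:2] for u,v in k1]);r=cv2.minAreaRect((w*1000).astype(np.float32));print(r)
E
python3 m2.py
```

```text
round [343.81 169.74] 145.265625 [326.5  290.85] 242.625 top [ 0.6299 -0.3395  0.016 ] side [ 0.6292 -0.3365  0.016 ] tri [ 0.62826892 -0.33831789  0.02033221] 0.0011681351841401775
((626.587890625, -335.513671875), (44.17863464355469, 49.07590103149414), 43.18669891357422)
square [320.54 178.16] 152.171875 [302.24 268.88] 243.984375 top [ 0.6026 -0.258   0.016 ] side [ 0.6017 -0.2553  0.016 ] tri [ 0.6011229  -0.25717205  0.01976903] 0.001228817851536575
((599.4149169921875, -255.76266479492188), (42.671714782714844, 45.564697265625), 80.30233001708984)
oblong [264.77 180.41] 160.703125 [270.96 215.39] 240.265625 top [ 0.6    -0.0669  0.016 ] side [ 0.5991 -0.0646  0.016 ] tri [ 0.59866488 -0.06670265  0.01923754] 0.001263009827775599
((597.196533203125, -66.6608657836914), (36.936134338378906, 55.04292297363281), 28.31243896484375)
```

```bash
cat > m3.py <<'E'
from h import *
def carrier(im,n,c,r):
    u,v=int(c[0]),int(c[1])
    a=im[v-r:v+r+1,u-r:u+r+1].astype(float);k=6
    a=cv2.resize(a,None,fx=k,fy=k,interpolation=cv2.INTER_CUBIC)
    m=(a[:,:,0]-.82*a[:,:,1]>0).astype(np.uint8)
    m=cv2.morphologyEx(m,cv2.MORPH_CLOSE,np.ones((41,41)))
    kk,l,st,ce=cv2.connectedComponentsWithStats(m)
    i=l[l.shape[0]//2,l.shape[1]//2]
    cs=max(cv2.findContours((l==i).astype(np.uint8),0,cv2.CHAIN_APPROX_NONE)[0],key=len)
    hull=cv2.convexHull(cs); M=cv2.moments(hull); cc=np.array([M["m10"],M["m01"]])/M["m00"]
    f=lambda p:(p+.5)/k-.5+np.array([u-r,v-r])
    return f(cc),f(hull[:,0])
if __name__=="__main__":
  import sys
  tag=sys.argv[1] if len(sys.argv)>1 else "0"
  ims={n:cv2.imread(f"pics/{n}{tag}.png")[:,:,::-1] for n in("top","side")}
  for nm,ct,cs in(("a",(323,211),(266,287)),("b",(280,220),(236,245))):
    P={}
    for n,c,r in(("top",ct,24),("side",cs,32)):
        q,h=carrier(ims[n],n,c,r);P[n]=q
        w=np.array([toplane(n,x,y,.006)[:2] for x,y in h])*1000
        rr=cv2.minAreaRect(w.astype(np.float32))
        print(nm,n,q.round(2),toplane(n,*q,.006).round(4),np.round(rr[0],1),np.round(rr[1],1),round(rr[2],1))
    print(tri(P["top"],P["side"]))
E
python3 m3.py
python3 - <<'E'
from h import *
im=cv2.imread("pics/top0.png")[:,:,::-1]
crop(im,300,165,50,75,10,"pics/c1.png")
E
```

```text
a top [323.28 211.4 ] [ 0.489  -0.2625  0.006 ] [ 489.5 -262.5] [107.9 104.4] 76.7
a side [263.82 288.04] [ 0.4889 -0.2613  0.006 ] [ 489.7 -259.4] [110.9 102.6] 76.4
(array([ 0.48866261, -0.26215391,  0.00781869]), np.float64(0.0002724057084330217))
b top [278.99 220.67] [ 0.4616 -0.1109  0.006 ] [ 462.1 -111. ] [107.2 104. ] 79.6
b side [232.11 245.92] [ 0.4614 -0.1098  0.006 ] [ 462.2 -107.9] [112.3 102.5] 79.7
(array([ 0.46124907, -0.11077837,  0.00765371]), np.float64(0.0002621619859265478))
```

View pics/c1.png

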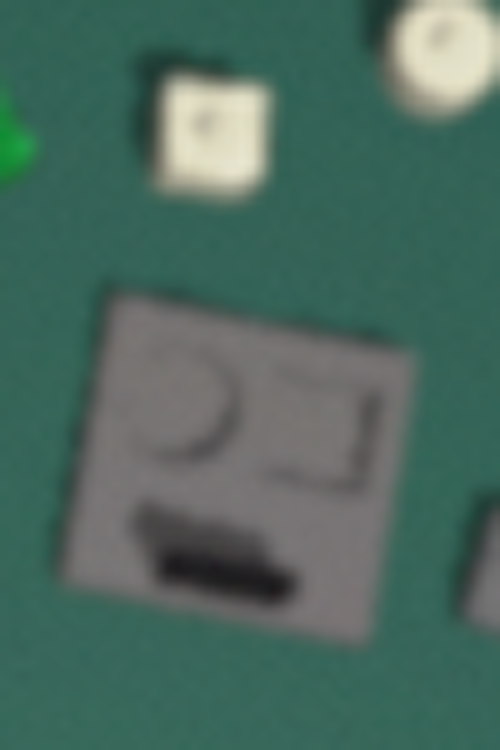

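```bash
cat > go.py <<'E'
import sys
from h import *
from scipy.spatial.transform import Rotation as Rn
x,y,z,yaw=map(float,sys.argv[1:5])
s=bot.read_state();R=Rn.from_rotvec(s["tcp_rot"]);p=np.array(s["tool_pos"])
cur=np.degrees(np.arctan2(R.as_matrix()[1,1],R.as_matrix()[0,1]))
best=None
for k in(-360,-180,0,180,360):
    if best is None or abs(yaw+k-cur)<abs(best-cur):best=yaw+k
t=np.radians(best);Y=np.array([np.cos(t),np.sin(t),0]);Z=np.array([0,0,-1.]);X=np.cross(Y,Z)
T=Rn.from_matrix(np.stack([X,Y,Z],1))
d=R.inv().apply(np.array([x,y,z])-p)*100;rv=(R.inv()*T).as_rotvec()
print("t",round(s["time"],2),"pos",p.round(4),"yaw",round(cur,2),"q6",round(s["q"][5],2),"w",round(s["width"],3),"F",np.round(s["wrist_force"],1))
print("shift cm",d.round(2),"rot",rv.round(3),"rows>=",np.ceil(max(np.linalg.norm(d)/6.25,np.degrees(np.linalg.norm(rv))/10.7)))
E
python3 go.py 0.6295 -0.338 0.28 76.6; python3 go.py 0.6295 -0.338 0.28 -13.4
```

```text
t 0.1 pos [0.2669 0.6196 0.4035] yaw 66.69 q6 -0.04 w 1.001 F [-0.1 -0.5 -0.2]
shift cm [-71.19 -73.58  12.49] rot [-0.002 -0.    -0.173] rows>= 17.0
t 0.1 pos [0.2669 0.6196 0.4035] yaw 66.69 q6 -0.04 w 1.001 F [-0.1 -0.5 -0.2]
shift cm [-71.19 -73.58  12.49] rot [-2.000e-03  1.000e-03  1.398e+00] rows>= 17.0
```

```bash
python3 -m jog '[[[0.3,-50,-51.5,5,0,0,-0.1],[0.3,-50,-51.5,5,0,0,-0.1],[0.3,-50,-51.5,5,0,0,-0.1],[0.3,-50,-51.5,5,0,0,-0.1],[0.3,-50,-51.5,5,0,0,-0.1],[0.3,-50,-51.5,5,0,0,-0.1],[0.3,-50,-51.5,5,0,0,-0.1],[0.3,-50,-51.5,5,0,0,-0.1],[0.3,-50,-51.5,5,0,0,-0.1],[0.3,-50,-51.5,5,0,0,-0.1],[0.3,-50,-51.5,5,0,0,-0.1],[0.3,-50,-51.5,5,0,0,-0.1]]]' 30; python3 go.py 0.6295 -0.338 0.28 76.6
```

```text
time: 1.6
tool_pos: [0.5228, -0.0538, 0.3541]
tcp_rot: [-0.484, -3.103, 0.001]
wrist_force: [0.5, 1.1, -0.2]
width: 0.697
t 1.6 pos [ 0.5228 -0.0538  0.3541] yaw 72.27 q6 -1.41 w 0.697 F [ 0.5  1.1 -0.2]
shift cm [-18.82 -23.82   7.41] rot [-0.    -0.001 -0.076] rows>= 5.0
```

```bash
python3 -m jog '[[[0.3,-18.8,-23.8,7.4,0,0,-0.076],[0.3,-18.8,-23.8,7.4,0,0,-0.076],[0.3,-18.8,-23.8,7.4,0,0,-0.076],[0.3,-18.8,-23.8,7.4,0,0,-0.076],[0.3,-18.8,-23.8,7.4,0,0,-0.076],[0.3,-18.8,-23.8,7.4,0,0,-0.076],[0.3,-18.8,-23.8,7.4,0,0,-0.076],[0.3,-18.8,-23.8,7.4,0,0,-0.076]]]' 30; python3 go.py 0.6295 -0.338 0.186 76.6
python3 - <<'E'
from h import *
for n in("top","side"):
    im=bot.read_camera(n); cv2.imwrite(f"pics/{n}1.png",im[:,:,::-1])
    u,v=proj(n,(0.6295,-0.338,.05));crop(im,int(u)-45,int(v)-45,90,90,7,f"pics/{n}1c.png")
E
```

```text
time: 2.6
tool_pos: [0.6297, -0.3332, 0.2813]
tcp_rot: [0.36, 3.121, 0.0]
wrist_force: [0.9, -0.2, 0.5]
width: 0.702
t 2.6 pos [ 0.6297 -0.3332  0.2813] yaw 76.84 q6 -1.86 w 0.702 F [ 0.9 -0.2  0.5]
shift cm [-0.09 -0.48  9.53] rot [0.    0.    0.004] rows>= 2.0
```

View pics/side1c.png

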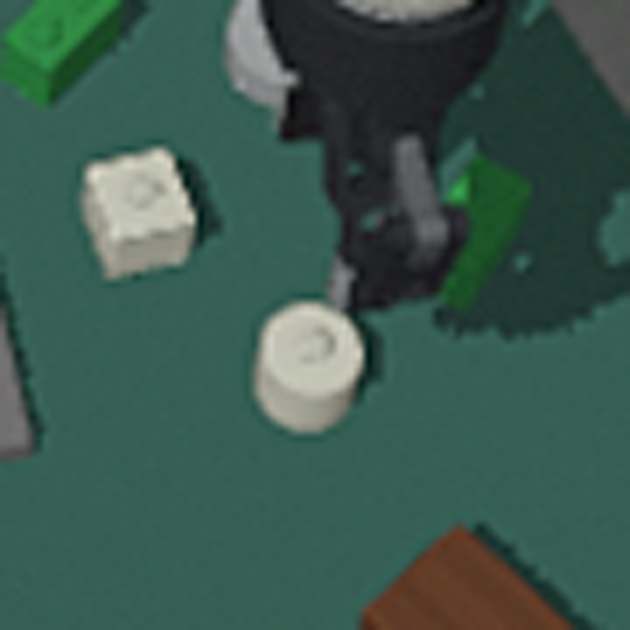

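View pics/top1c.png

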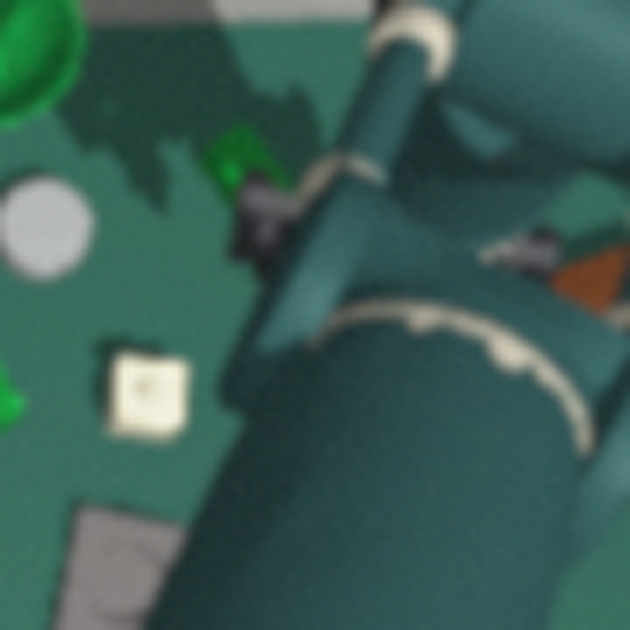

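```bash
python3 -m jog '[[[0.3,-0.1,-0.5,4,0,0,0],[0.3,-0.1,-0.5,4,0,0,0],[0.3,-0.1,-0.5,4,0,0,0],[0.3,-0.1,-0.5,4,0,0,0]]]' 30; python3 go.py 0.6295 -0.338 0.186 76.6
```

```text
time: 3.2
tool_pos: [0.6304, -0.3397, 0.2428]
tcp_rot: [0.361, 3.118, -0.002]
wrist_force: [-0.4, 0.8, -0.5]
width: 0.702
t 3.2 pos [ 0.6304 -0.3397  0.2428] yaw 76.8 q6 -1.87 w 0.702 F [-0.4  0.8 -0.5]
shift cm [0.15 0.15 5.68] rot [-0.001  0.003  0.003] rows>= 1.0
```

```bash
python3 -m jog '[[[0.3,0.15,0.15,3,0,0,0],[0.3,0.15,0.15,5.5,0,0,0],[0.3,0.15,0.15,5.7,0,0,0],[0.3,0.15,0.15,5.7,0,0,0],[0.3,0.15,0.15,5.7,0,0,0],[0.3,0.15,0.15,5.7,0,0,0]]]' 30; python3 go.py 0.6295 -0.338 0.186 76.6
python3 - <<'E'
from h import *
for n in("side",):
    im=bot.read_camera(n)
    u,v=proj(n,(0.6295,-0.338,.05));crop(im,int(u)-45,int(v)-45,90,90,7,f"pics/{n}2c.png")
E
```

```text
time: 3.95
tool_pos: [0.6291, -0.3382, 0.1852]
tcp_rot: [0.362, 3.119, -0.001]
wrist_force: [0.8, -0.5, -0.7]
width: 0.7
t 3.95 pos [ 0.6291 -0.3382  0.1852] yaw 76.77 q6 -1.87 w 0.7 F [ 0.8 -0.5 -0.7]
shift cm [-0.04  0.03 -0.08] rot [-0.001  0.002  0.003] rows>= 1.0
```

View pics/side2c.png

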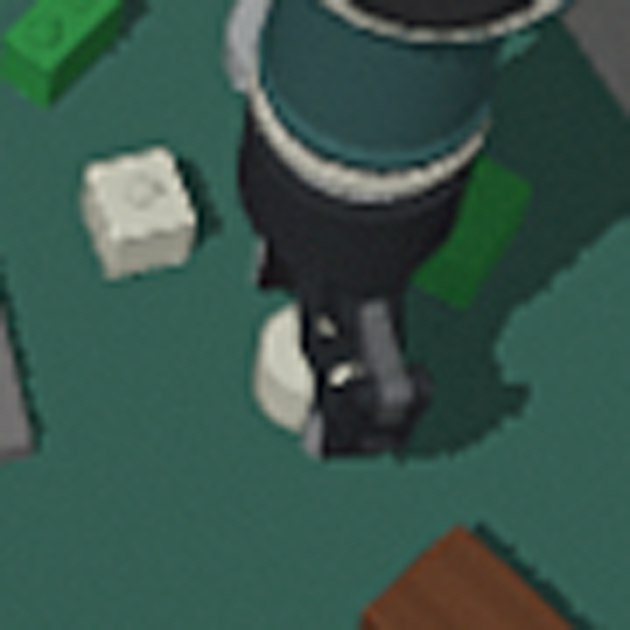

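```bash
python3 - <<'E'
from h import *
u0,v0=map(int,proj("side",(0.6295,-0.338,.05)))
for nm,p in(("nearpad",(0.6221,-0.368,.03)),("near tip",(0.6221,-0.368,.017)),("near tip back",(0.619,-0.382,.017)),("cast",(0.6295,-0.338,.03)),("tipR",(0.6221+.011,-0.368-.0025,.017)),("tipL",(0.6221-.011,-0.368+.0025,.017))):
    q=proj("side",p);print(nm,((q-[u0-45,v0-45])*7).round())
E
```

```text
nearpad [334. 426.]
near tip [330. 442.]
near tip back [342. 479.]
cast [312. 348.]
tipR [361. 437.]
tipL [299. 448.]
```

```bash
python3 -m jog '[[[0.9,0,0,0,0,0,0],[0.9,0,0,0,0,0,0],[0.9,0,0,0,0,0,0],[0.9,0,0,0,0,0,0],[0.9,0,0,0,0,0,0],[0.9,0,0,0,0,0,0],[0.9,0,0,0,0,0,0],[0.9,0,0,0,0,0,0]]]' 20; python3 go.py 0.6295 -0.338 0.186 76.6
```

```text
time: 5.0
tool_pos: [0.6287, -0.338, 0.1841]
tcp_rot: [0.362, 3.12, -0.0]
wrist_force: [-0.7, 0.4, 5.2]
width: 0.413
t 5.0 pos [ 0.6287 -0.338   0.1841] yaw 76.78 q6 -1.87 w 0.413 F [-0.7  0.4  5.2]
shift cm [-0.08  0.02 -0.19] rot [-0.     0.001  0.003] rows>= 1.0
```

```bash
python3 -m jog '[[[0.3,0,0,0,0,0,0],[0.3,0,0,0,0,0,0],[0.3,0,0,0,0,0,0],[0.3,0,0,0,0,0,0],[0.3,0,0,-0.1,0,0,0.8],[0.3,0,0,-0.1,0,0,0.8],[0.3,0,0,-0.1,0,0,0.8],[0.3,0,0,-0.1,0,0,0.8],[0.3,0,0,-0.1,0,0,0.8],[0.3,0,0,-0.1,0,0,0.8]]]' 20; python3 go.py 0.6287 -0.338 0.185 -13.4
```

```text
time: 6.25
tool_pos: [0.6286, -0.3379, 0.1846]
tcp_rot: [-1.548, -2.734, 0.0]
wrist_force: [0.4, 0.2, -0.3]
width: 0.696
t 6.25 pos [ 0.6286 -0.3379  0.1846] yaw 30.98 q6 -1.07 w 0.696 F [ 0.4  0.2 -0.3]
shift cm [-0.02  0.01 -0.04] rot [-0.     0.     0.775] rows>= 5.0
```

```bash
python3 -m jog '[[[0.3,0,0,0,0,0,0.775],[0.3,0,0,0,0,0,0.775],[0.3,0,0,0,0,0,0.775],[0.3,0,0,0,0,0,0.775],[0.3,0,0,0,0,0,0.775],[0.3,0,0,0,0,0,0.775],[0.9,0,0,0,0,0,0.775],[0.9,0,0,0,0,0,0.775],[0.9,0,0,0,0,0,0.775],[0.9,0,0,0,0,0,0.775],[0.9,0,0,0,0,0,0.775],[0.9,0,0,0,0,0,0.775]]]' 40; python3 go.py 0.6287 -0.338 0.25 -13.4
```

```text
time: 7.75
tool_pos: [0.6287, -0.3379, 0.185]
tcp_rot: [2.466, 1.945, 0.0]
wrist_force: [-0.6, -1.1, 2.6]
width: 0.405
t 7.75 pos [ 0.6287 -0.3379  0.185 ] yaw -13.46 q6 -0.29 w 0.405 F [-0.6 -1.1  2.6]
shift cm [-0.01  0.   -6.5 ] rot [ 0.001  0.    -0.001] rows>= 2.0
```

```bash
python3 -m jog '[[[0.9,0,0,-2,0,0,0],[0.9,0,0,-6.5,0,0,0],[0.9,0,0,-6.5,0,0,0],[0.9,0,0,-6.5,0,0,0]]]' 40
python3 - <<'E'
from h import *
for n in("top","side"):
    im=bot.read_camera(n);cv2.imwrite(f"pics/{n}3.png",im[:,:,::-1])
c={"a":(.4888,-.2622,-13.4),"b":(.4613,-.1108,-10.3)}
P={"round":("a",.018,.024),"square":("a",.018,-.024),"oblong":("b",.018,-.0195)}
for k,(q,dx,dy) in P.items():
    x,y,w=c[q];w=np.radians(w);p=(x+dx*np.cos(w)-dy*np.sin(w),y+dx*np.sin(w)+dy*np.cos(w),.012)
    print(k,np.round(p,4),proj("top",p).round(1),proj("side",p).round(1))
E
python3 - <<'E'
from h import *
for n,x,y in(("top",255,180),("side",205,220)):
    im=cv2.imread(f"pics/{n}0.png")[:,:,::-1];crop(im,x,y,100,100,6,f"pics/{n}0p.png")
E
```

```text
time: 8.25
tool_pos: [0.6285, -0.3378, 0.2505]
tcp_rot: [2.466, 1.945, 0.0]
wrist_force: [-0.6, 0.5, -0.9]
width: 0.408
round [ 0.5119 -0.243   0.012 ] [317.5 204.6] [269. 278.]
square [ 0.5007 -0.2897  0.012 ] [331.4 207.5] [272.7 294.5]
oblong [ 0.4755 -0.1332  0.012 ] [285.5 216.2] [240.  249.7]
```

View pics/top0p.png

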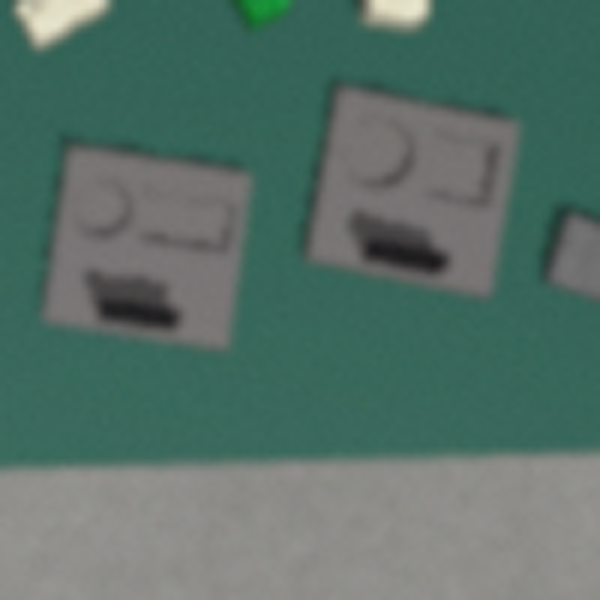

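View pics/side0p.png

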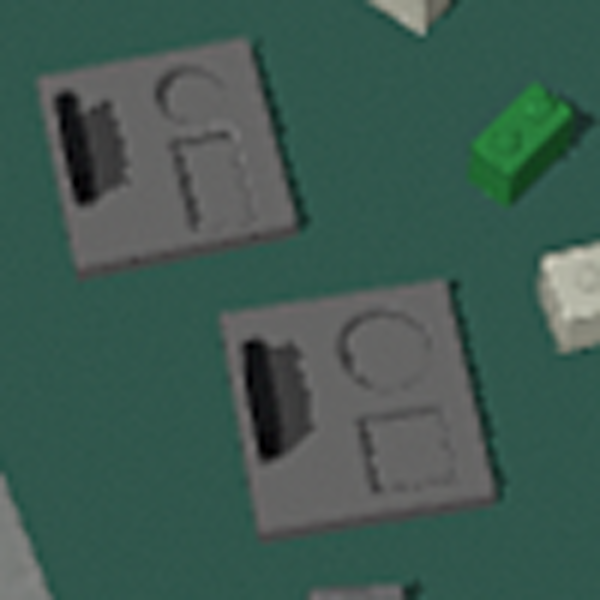

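View pics/side3.png

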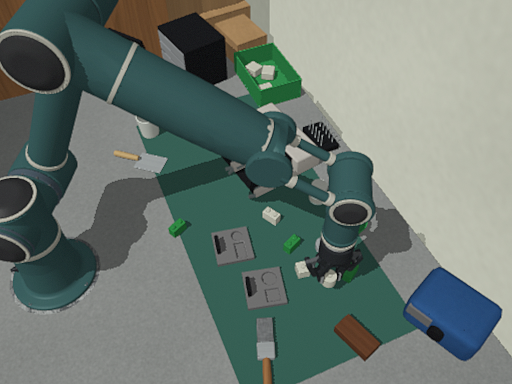

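```bash
python3 go.py 0.5118 -0.243 0.25 -13.4
```

```text
t 8.35 pos [ 0.6278 -0.3374  0.2484] yaw -13.46 q6 -0.29 w 0.405 F [ 0.5  0.1 -0.8]
shift cm [  6.48 -13.48  -0.12] rot [-0.003 -0.001 -0.001] rows>= 3.0
```

```bash
python3 -m jog '[[[0.9,6.5,-13.5,0,0,0,0],[0.9,6.5,-13.5,0,0,0,0],[0.9,6.5,-13.5,0,0,0,0],[0.9,6.5,-13.5,0,0,0,0],[0.9,6.5,-13.5,0,0,0,0],[0.9,6.5,-13.5,0,0,0,0],[0.9,6.5,-13.5,3,0,0,0],[0.9,6.5,-13.5,3,0,0,0],[0.9,6.5,-13.5,3,0,0,0]]]' 40;python3 go.py 0.5118 -0.243 0.20 -13.4
```

```text
time: 9.48
tool_pos: [0.5129, -0.2436, 0.22]
tcp_rot: [2.467, 1.945, 0.0]
wrist_force: [0.2, -0.2, -1.7]
width: 0.401
t 9.47 pos [ 0.5129 -0.2436  0.22  ] yaw -13.48 q6 -0.25 w 0.401 F [ 0.2 -0.2 -1.7]
shift cm [ 0.04 -0.12  2.  ] rot [ 0.     0.    -0.001] rows>= 1.0
```

```bash
python3 -m jog '[[[0.9,0.05,-0.1,1.6,0,0,0],[0.9,0.05,-0.1,1.8,0,0,0],[0.9,0.05,-0.1,1.8,0,0,0],[0.9,0.05,-0.1,1.8,0,0,0]]]' 40;python3 go.py 0.5118 -0.243 0.189 -13.4
python3 - <<'E'
from h import *
for n in("side","top"):
    im=bot.read_camera(n)
    u,v=proj(n,(0.512,-0.243,.03));crop(im,int(u)-45,int(v)-45,90,90,7,f"pics/{n}4c.png")
E
```

```text
time: 9.98
tool_pos: [0.5117, -0.2425, 0.202]
tcp_rot: [2.466, 1.945, 0.0]
wrist_force: [-0.4, 0.4, -0.9]
width: 0.404
t 9.97 pos [ 0.5117 -0.2425  0.202 ] yaw -13.46 q6 -0.25 w 0.404 F [-0.4  0.4 -0.9]
shift cm [-0.04  0.02  1.3 ] rot [ 0.     0.    -0.001] rows>= 1.0
```

View pics/side4c.png

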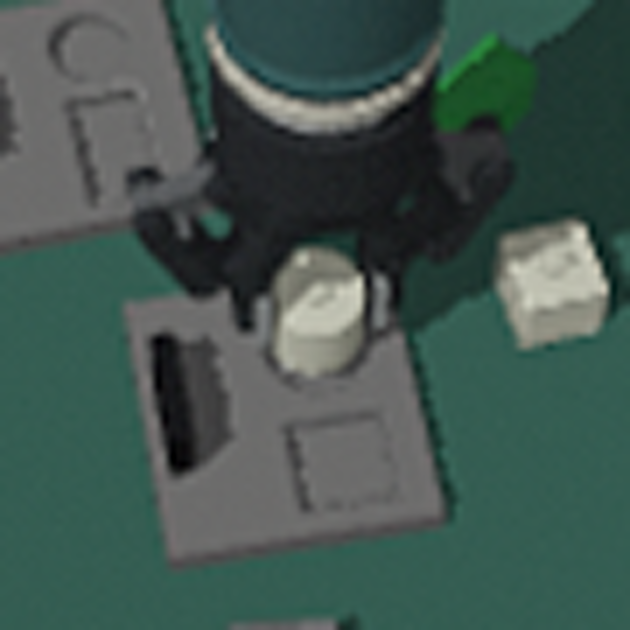

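```bash
python3 -m jog '[[[0.9,0,0,0.4,0,0,0],[0.9,0,0,0.7,0,0,0],[0.9,0,0,1,0,0,0],[0.9,0,0,1.2,0,0,0],[0.9,0,0,1.3,0,0,0],[0.9,0,0,1.3,0,0,0]]]' 40;python3 go.py 0.5118 -0.243 0.189 -13.4
```

```text
time: 10.82
tool_pos: [0.5115, -0.2425, 0.1889]
tcp_rot: [-2.466, -1.946, 0.0]
wrist_force: [-2.1, 0.7, 1.8]
width: 0.403
t 10.82 pos [ 0.5115 -0.2425  0.1889] yaw -13.46 q6 -0.25 w 0.403 F [-2.1  0.7  1.8]
shift cm [-0.04  0.04 -0.01] rot [-0.     0.    -0.001] rows>= 1.0
```

```bash
python3 -m jog '[[[0.4,0,0,0,0,0,0],[0.4,0,0,0,0,0,0],[0.4,0,0,0,0,0,0],[0.4,0,0,-3,0,0,0],[0.4,0,0,-7,0,0,0],[0.4,0,0,-7,0,0,0]]]' 40;python3 go.py 0.602 -0.2567 0.25 -6
python3 - <<'E'
from h import *
for n in("side","top"):
    im=bot.read_camera(n);cv2.imwrite(f"pics/{n}5.png",im[:,:,::-1])
    u,v=proj(n,(0.55,-0.243,.03));crop(im,int(u)-45,int(v)-45,90,90,7,f"pics/{n}5c.png")
E
```

```text
time: 11.58
tool_pos: [0.5134, -0.2434, 0.2626]
tcp_rot: [2.461, 1.941, 0.005]
wrist_force: [0.4, 0.4, -0.9]
width: 0.601
t 11.57 pos [ 0.5134 -0.2434  0.2626] yaw -13.46 q6 -0.25 w 0.601 F [ 0.4  0.4 -0.9]
shift cm [0.78 8.92 1.33] rot [ 0.008  0.002 -0.13 ] rows>= 2.0
```

View pics/side5c.png

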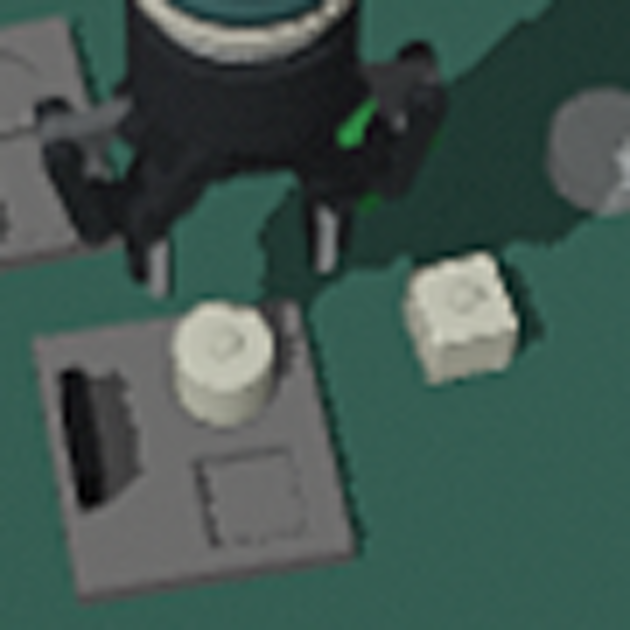

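View pics/top5c.png

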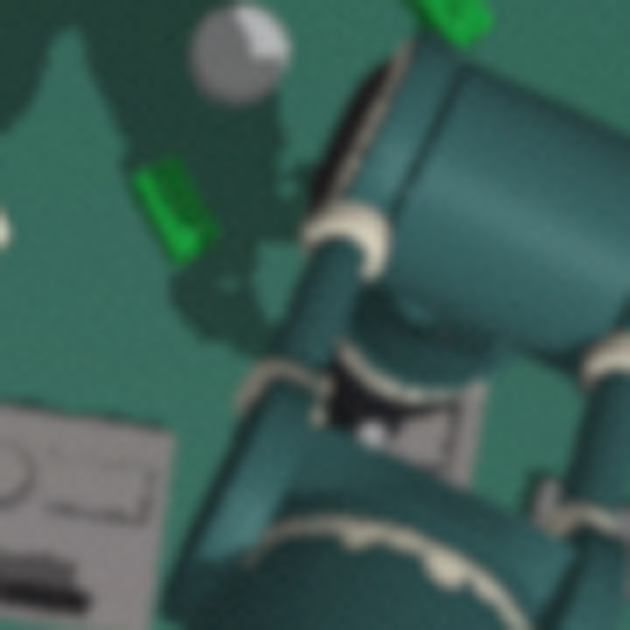

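```bash
python3 - <<'E'
from h import *
im=cv2.imread("pics/side0.png")[:,:,::-1];crop(im,285,245,35,40,16,"pics/sq.png")
im=cv2.imread("pics/top0.png")[:,:,::-1];crop(im,300,160,40,36,16,"pics/sqt.png")
E
```

```text
(no output)
```

View pics/sq.png

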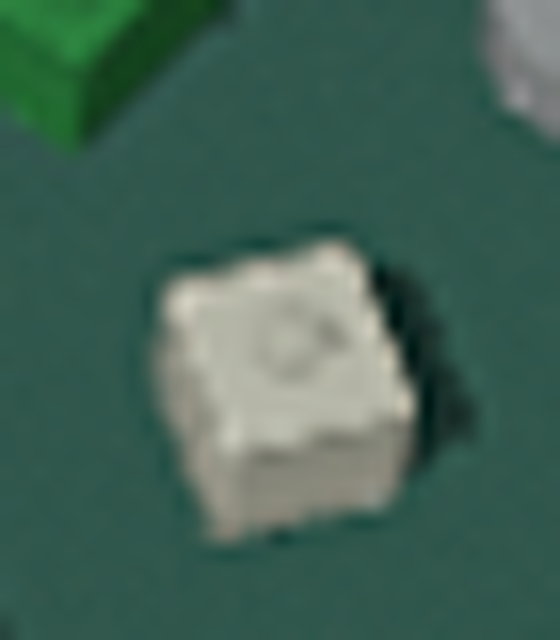

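View pics/sqt.png

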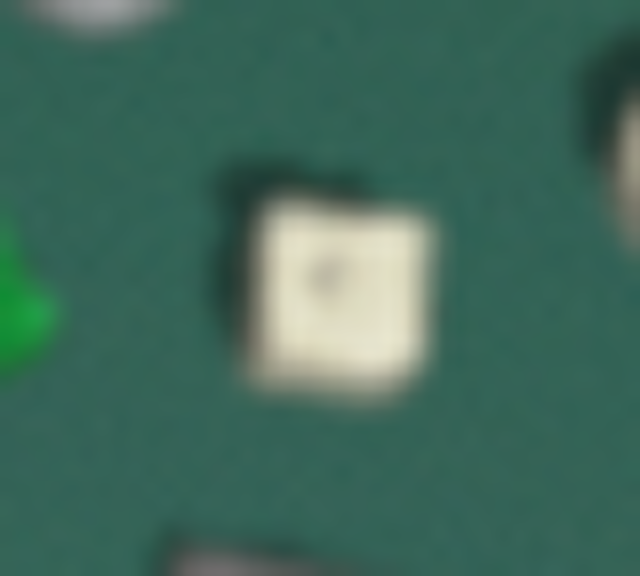

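```bash
python3 - <<'E'
from h import *
def f(n,cs,o,s,z):
    P=np.array([toplane(n,(u+.5)/s-.5+o[0],(v+.5)/s-.5+o[1],z)[:2] for u,v in cs])
    print(n,P.mean(0).round(4))
    for i in range(4):
        d=P[(i+1)%4]-P[i];print(round(np.linalg.norm(d)*1000,1),round(np.degrees(np.arctan2(d[1],d[0])),1))
f("side",[(170,285),(345,250),(408,410),(230,440)],(285,245),16,.03)
f("top",[(265,195),(435,215),(425,370),(258,360)],(300,160),16,.03)
E
```

```text
side [ 0.6015 -0.2552]
29.7 -10.7
30.9 -98.2
29.5 167.3
29.9 82.4
top [ 0.6023 -0.2577]
36.2 -98.5
33.7 173.0
35.3 84.9
35.9 -5.5
```

```bash
python3 go.py 0.602 -0.2565 0.25 82
```

```text
t 11.68 pos [ 0.5116 -0.2425  0.259 ] yaw -13.46 q6 -0.25 w 0.6 F [0.2 0.7 0.1]
shift cm [0.74 9.11 0.91] rot [ 1.000e-03 -1.000e-03  1.475e+00] rows>= 8.0
```

```bash
python3 -m jog '[[[0.3,0.75,9.1,0.9,0,0,1.475],[0.3,0.75,9.1,0.9,0,0,1.475],[0.3,0.75,9.1,0.9,0,0,1.475],[0.3,0.75,9.1,0.9,0,0,1.475],[0.3,0.75,9.1,0.9,0,0,1.475],[0.3,0.75,9.1,0.9,0,0,1.475],[0.3,0.75,9.1,0.9,0,0,1.475],[0.3,0.75,9.1,0.9,0,0,1.475],[0.3,0.75,9.1,0.9,0,0,1.475],[0.3,0.75,9.1,0.9,0,0,1.475],[0.3,0.75,9.1,0.9,0,0,1.475]]]' 20; python3 go.py 0.602 -0.2565 0.185 82
```

```text
time: 13.05
tool_pos: [0.6016, -0.2563, 0.2492]
tcp_rot: [-3.134, 0.216, 0.001]
wrist_force: [1.1, -0.1, -0.4]
width: 0.701
t 13.05 pos [ 0.6016 -0.2563  0.2492] yaw -97.9 q6 1.27 w 0.701 F [ 1.1 -0.1 -0.4]
shift cm [0.04 0.01 6.42] rot [-0.     0.001  0.002] rows>= 2.0
```

```bash
python3 -m jog '[[[0.3,0,0,3,0,0,0],[0.3,0,0,6.4,0,0,0],[0.3,0,0,6.4,0,0,0],[0.3,0,0,6.4,0,0,0],[0.3,0,0,6.4,0,0,0],[0.9,0,0,6.4,0,0,0],[0.9,0,0,6.4,0,0,0],[0.9,0,0,6.4,0,0,0],[0.9,0,0,6.4,0,0,0],[0.9,0,0,6.4,0,0,0]]]' 20; python3 go.py 0.602 -0.2565 0.185 82
```

```text
time: 14.3
tool_pos: [0.6024, -0.2567, 0.187]
tcp_rot: [3.133, -0.218, 0.003]
wrist_force: [-1.3, 0.8, 5.7]
width: 0.372
t 14.3 pos [ 0.6024 -0.2567  0.187 ] yaw -97.97 q6 1.27 w 0.372 F [-1.3  0.8  5.7]
shift cm [-0.04 -0.01  0.2 ] rot [ 0.001 -0.002  0.   ] rows>= 1.0
```

```bash
python3 -m jog '[[[0.3,0,0,0,0,0,0],[0.3,0,0,0,0,0,0],[0.3,0,0,0,0,0,0],[0.3,0,0,0,0,0,-1.571],[0.3,0,0,0,0,0,-1.571],[0.3,0,0,0,0,0,-1.571],[0.3,0,0,0,0,0,-1.571],[0.3,0,0,0,0,0,-1.571],[0.3,0,0,0,0,0,-1.571],[0.3,0,0,0,0,0,-1.571],[0.3,0,0,0,0,0,-1.571],[0.3,0,0,0,0,0,-1.571]]]' 20; python3 -m jog '[[[0.3,0,0,0,0,0,0],[0.3,0,0,0,0,0,0],[0.3,0,0,0,0,0,0],[0.9,0,0,0,0,0,0],[0.9,0,0,0,0,0,0],[0.9,0,0,0,0,0,0],[0.9,0,0,0,0,0,0],[0.9,0,0,0,0,0,0],[0.9,0,0,0,0,0,0]]]' 40;  python3 go.py 0.5007 -0.2897 0.25 -13.4
```

```text
time: 15.8
tool_pos: [0.6016, -0.2563, 0.1853]
tcp_rot: [-2.367, -2.065, 0.0]
wrist_force: [-0.1, 0.0, -0.8]
width: 0.7
time: 16.92
tool_pos: [0.6019, -0.2565, 0.1859]
tcp_rot: [2.37, 2.061, 0.0]
wrist_force: [1.2, 0.3, 2.4]
width: 0.366
t 16.93 pos [ 0.6019 -0.2565  0.1859] yaw -7.97 q6 -0.3 w 0.366 F [1.2 0.3 2.4]
shift cm [-4.7  -9.56 -6.42] rot [0.    0.    0.095] rows>= 2.0
```

```bash
python3 -m jog '[[[0.9,0,0,-3,0,0,0],[0.9,0,0,-6.4,0,0,0],[0.9,0,0,-6.4,0,0,0],[0.9,-4.7,-9.55,-6.4,0,0,0.095],[0.9,-4.7,-9.55,-6.4,0,0,0.095],[0.9,-4.7,-9.55,-6.4,0,0,0.095],[0.9,-4.7,-9.55,-6.4,0,0,0.095],[0.9,-4.7,-9.55,-6.4,0,0,0.095],[0.9,-4.7,-9.55,-6.4,0,0,0.095],[0.9,-4.7,-9.55,-3.4,0,0,0.095],[0.9,-4.7,-9.55,-3.4,0,0,0.095],[0.9,-4.7,-9.55,-3.4,0,0,0.095]]]' 40;  python3 go.py 0.5007 -0.2897 0.203 -13.4
```

```text
time: 18.42
tool_pos: [0.5011, -0.2896, 0.22]
tcp_rot: [-2.465, -1.947, -0.0]
wrist_force: [-0.1, 1.1, 0.6]
width: 0.363
t 18.43 pos [ 0.5011 -0.2896  0.22  ] yaw -13.38 q6 -0.33 w 0.363 F [-0.1  1.1  0.6]
shift cm [-0.02 -0.04  1.7 ] rot [-0. -0.  0.] rows>= 1.0
```

```bash
python3 -m jog '[[[0.9,0,0,1.5,0,0,0],[0.9,0,0,1.7,0,0,0],[0.9,0,0,1.7,0,0,0],[0.9,0,0,1.7,0,0,0]]]' 40;  python3 go.py 0.5007 -0.2897 0.19 -13.4
python3 - <<'E'
from h import *
for n in("side",):
    im=bot.read_camera(n)
    u,v=proj(n,(0.51,-0.27,.03));crop(im,int(u)-30,int(v)-30,60,60,10,f"pics/{n}6c.png")
E
```

```text
time: 18.92
tool_pos: [0.5008, -0.2898, 0.203]
tcp_rot: [2.465, 1.947, 0.0]
wrist_force: [0.1, -0.5, -0.4]
width: 0.362
t 18.93 pos [ 0.5008 -0.2898  0.203 ] yaw -13.41 q6 -0.33 w 0.362 F [ 0.1 -0.5 -0.4]
shift cm [ 0.01 -0.02  1.3 ] rot [ 0.  0. -0.] rows>= 1.0
```

View pics/side6c.png

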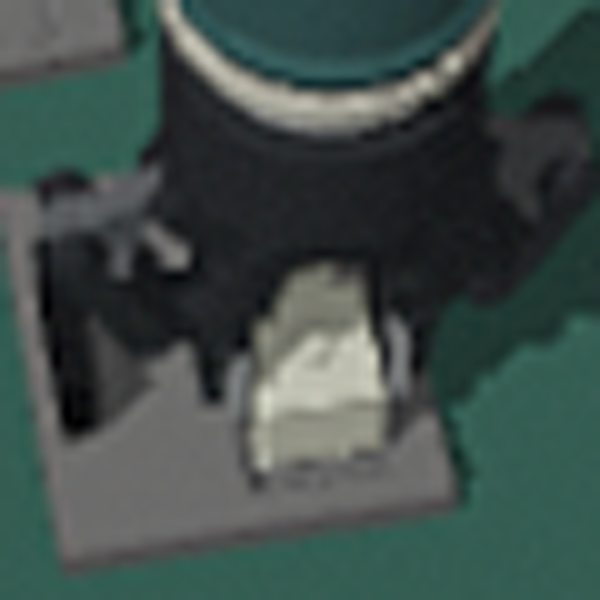

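```bash
python3 -m jog '[[[0.9,0,0,0.4,0,0,0],[0.9,0,0,0.7,0,0,0],[0.9,0,0,1,0,0,0],[0.9,0,0,1.2,0,0,0],[0.9,0,0,1.3,0,0,0],[0.9,0,0,1.3,0,0,0]]]' 40;python3 go.py 0.5007 -0.2897 0.19 -13.4
```

```text
time: 19.73
tool_pos: [0.5008, -0.2897, 0.1899]
tcp_rot: [2.465, 1.947, 0.0]
wrist_force: [0.1, 0.8, 1.8]
width: 0.364
t 19.73 pos [ 0.5008 -0.2897  0.1899] yaw -13.41 q6 -0.33 w 0.364 F [0.1 0.8 1.8]
shift cm [ 0.   -0.01 -0.01] rot [ 0.  0. -0.] rows>= 1.0
```

Seated freely. Release, rise, head for the oblong.

```bash
python3 -m jog '[[[0.4,0,0,0,0,0,0],[0.4,0,0,0,0,0,0],[0.4,0,0,0,0,0,0],[0.4,0,0,-3,0,0,0],[0.4,0,0,-7,0,0,0],[0.4,0,0,-7,0,0,0],[0.4,0,0,-7,0,0,0]]]' 40;python3 go.py 0.5995 -0.066 0.25 27
python3 - <<'E'
from h import *
for n in("side","top"):
    im=bot.read_camera(n);cv2.imwrite(f"pics/{n}7.png",im[:,:,::-1])
im=cv2.imread("pics/side7.png")[:,:,::-1];crop(im,225,190,100,100,7,"pics/side7c.png")
im=cv2.imread("pics/side0.png")[:,:,::-1];crop(im,252,195,40,40,16,"pics/ob.png")
im=cv2.imread("pics/top0.png")[:,:,::-1];crop(im,245,160,40,40,16,"pics/obt.png")
E
```

```text
time: 20.6
tool_pos: [0.5005, -0.2896, 0.2594]
tcp_rot: [-2.465, -1.947, 0.0]
wrist_force: [-0.8, 0.0, -0.8]
width: 0.601
t 20.6 pos [ 0.5005 -0.2896  0.2594] yaw -13.41 q6 -0.33 w 0.601 F [-0.8  0.  -0.8]
shift cm [24.04  4.45  0.94] rot [-0.    -0.    -0.705] rows>= 4.0
```

View pics/side7c.png

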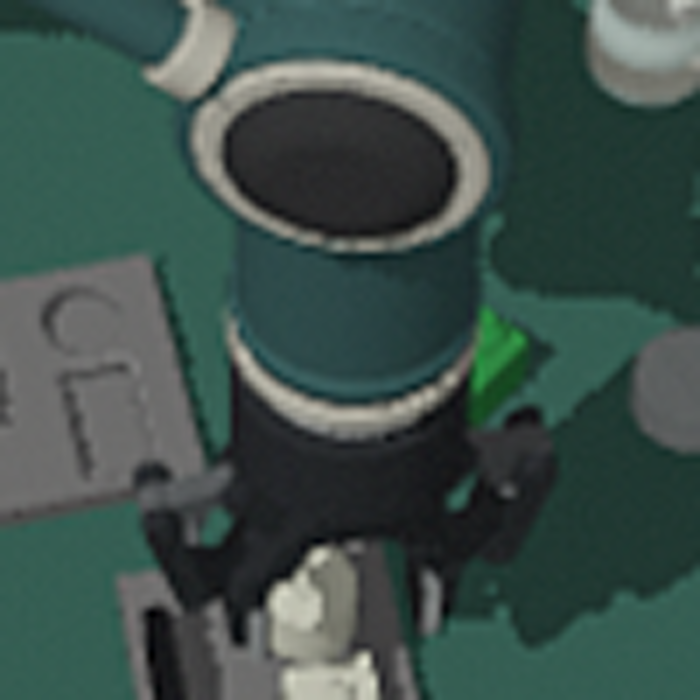

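View pics/ob.png

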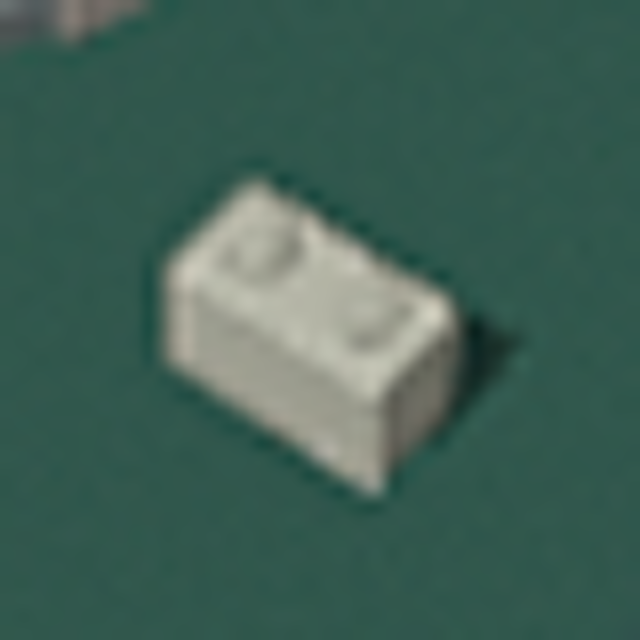

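View pics/obt.png

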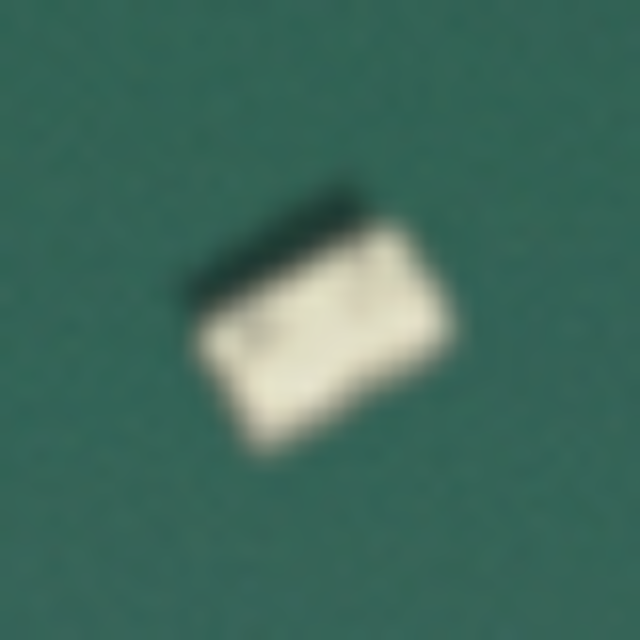

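```bash
python3 - <<'E'
from h import *
def f(n,cs,o,s,z):
    P=np.array([toplane(n,(u+.5)/s-.5+o[0],(v+.5)/s-.5+o[1],z)[:2] for u,v in cs])
    print(n,P.mean(0).round(4))
    for i in range(4):
        d=P[(i+1)%4]-P[i];print(round(np.linalg.norm(d)*1000,1),round(np.degrees(np.arctan2(d[1],d[0])),1))
f("side",[(175,265),(255,183),(455,297),(380,390)],(252,195),16,.03)
f("top",[(200,325),(395,225),(450,330),(258,430)],(245,160),16,.03)
E
```

```text
side [ 0.5999 -0.0641]
23.3 28.2
43.2 -59.5
24.4 -147.7
44.9 119.0
top [ 0.5984 -0.067 ]
46.7 -63.9
25.5 -154.8
46.0 116.3
25.7 26.8
```

```bash
python3 -m jog '[[[0.3,24.1,4.5,0.9,0,0,-0.72],[0.3,24.1,4.5,0.9,0,0,-0.72],[0.3,24.1,4.5,0.9,0,0,-0.72],[0.3,24.1,4.5,0.9,0,0,-0.72],[0.3,24.1,4.5,0.9,0,0,-0.72],[0.3,24.1,4.5,0.9,0,0,-0.72],[0.3,24.1,4.5,0.9,0,0,-0.72],[0.3,24.1,4.5,0.9,0,0,-0.72]]]' 20; python3 go.py 0.5995 -0.0655 0.185 28
python3 - <<'E'
from h import *
im=bot.read_camera("side");cv2.imwrite(f"pics/side8.png",im[:,:,::-1]);crop(im,210,170,120,140,5,"pics/side8c.png")
E
```

```text
time: 21.7
tool_pos: [0.5999, -0.0671, 0.2505]
tcp_rot: [-1.625, -2.689, 0.0]
wrist_force: [0.7, -0.0, 0.1]
width: 0.702
t 21.7 pos [ 0.5999 -0.0671  0.2505] yaw 27.71 q6 -0.64 w 0.702 F [ 0.7 -0.   0.1]
shift cm [0.15 0.04 6.55] rot [-0.    -0.    -0.005] rows>= 2.0
```

View pics/side8c.png

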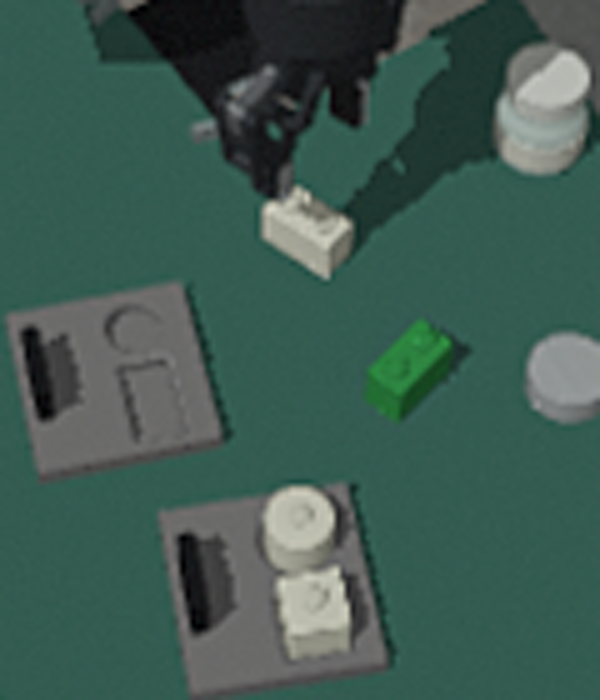

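```bash
python3 -m jog '[[[0.15,0.15,0.05,0,0,0,1.57],[0.15,0.15,0.05,0,0,0,1.57],[0.15,0.15,0.05,0,0,0,1.57],[0.15,0.15,0.05,0,0,0,1.57],[0.15,0.15,0.05,0,0,0,1.57],[0.15,0.15,0.05,0,0,0,1.57],[0.15,0.15,0.05,0,0,0,1.57],[0.15,0.15,0.05,0,0,0,1.57],[0.15,0.15,0.05,0,0,0,1.57],[0.15,0.15,0.05,0,0,0,1.57],[0.15,0.15,0.05,0,0,0,1.57]]]' 20; python3 go.py 0.5995 -0.0657 0.185 -62
```

```text
time: 23.12
tool_pos: [0.6, -0.0646, 0.2508]
tcp_rot: [3.049, 0.758, 0.0]
wrist_force: [0.6, -0.1, 1.3]
width: 0.851
t 23.12 pos [ 0.6    -0.0646  0.2508] yaw -62.08 q6 0.94 w 0.851 F [ 0.6 -0.1  1.3]
shift cm [-0.1   0.07  6.58] rot [ 0.    -0.    -0.001] rows>= 2.0
```

```bash
python3 -m jog '[[[0.15,-0.1,0.05,3,0,0,0],[0.15,-0.1,0.05,6.5,0,0,0],[0.15,-0.1,0.05,6.5,0,0,0],[0.15,-0.1,0.05,6.5,0,0,0],[0.15,-0.1,0.05,6.5,0,0,0],[0.9,-0.1,0.05,6.5,0,0,0],[0.9,-0.1,0.05,6.5,0,0,0],[0.9,-0.1,0.05,6.5,0,0,0],[0.9,-0.1,0.05,6.5,0,0,0],[0.9,-0.1,0.05,6.5,0,0,0]]]' 20; python3 go.py 0.5995 -0.0657 0.185 28
```

```text
time: 24.38
tool_pos: [0.6001, -0.0651, 0.1869]
tcp_rot: [3.048, 0.757, 0.003]
wrist_force: [-1.4, 0.3, 5.4]
width: 0.534
t 24.38 pos [ 0.6001 -0.0651  0.1869] yaw -62.11 q6 0.93 w 0.534 F [-1.4  0.3  5.4]
shift cm [-0.08  0.02  0.19] rot [-0.    -0.002  1.569] rows>= 9.0
```

```bash
python3 -m jog '[[[0.15,0,0,0,0,0,0],[0.15,0,0,0,0,0,0],[0.15,0,0,0,0,0,0],[0.15,0,0,0,0,0,-1.571],[0.15,0,0,0,0,0,-1.571],[0.15,0,0,0,0,0,-1.571],[0.15,0,0,0,0,0,-1.571],[0.15,0,0,0,0,0,-1.571],[0.15,0,0,0,0,0,-1.571],[0.15,0,0,0,0,0,-1.571],[0.15,0,0,0,0,0,-1.571],[0.15,0,0,0,0,0,-1.571]]]' 20; python3 -m jog '[[[0.2,0,0,0,0,0,0],[0.2,0,0,0,0,0,0],[0.2,0,0,0,0,0,0],[0.9,0,0,0,0,0,0],[0.9,0,0,0,0,0,0],[0.9,0,0,0,0,0,0],[0.9,0,0,0,0,0,0],[0.9,0,0,0,0,0,0],[0.9,0,0,0,0,0,0],[0.9,0,0,0,0,0,0]]]' 40;  python3 go.py 0.4755 -0.1332 0.25 -10.3
```

```text
time: 25.88
tool_pos: [0.5993, -0.065, 0.1854]
tcp_rot: [-1.616, -2.694, 0.0]
wrist_force: [0.4, -0.7, 0.7]
width: 0.85
time: 27.12
tool_pos: [0.5996, -0.0651, 0.1858]
tcp_rot: [1.62, 2.691, 0.0]
wrist_force: [0.9, -0.5, 1.8]
width: 0.267
t 27.12 pos [ 0.5996 -0.0651  0.1858] yaw 27.9 q6 -0.64 w 0.267 F [ 0.9 -0.5  1.8]
shift cm [ -0.22 -14.15  -6.42] rot [0.    0.    0.667] rows>= 4.0
```

```bash
python3 -m jog '[[[0.95,0,0,-3,0,0,0],[0.95,0,0,-6.4,0,0,0],[0.95,0,0,-6.4,0,0,0],[0.95,-0.2,-14.15,-6.4,0,0,0.667],[0.95,-0.2,-14.15,-6.4,0,0,0.667],[0.95,-0.2,-14.15,-6.4,0,0,0.667],[0.95,-0.2,-14.15,-6.4,0,0,0.667],[0.95,-0.2,-14.15,-6.4,0,0,0.667],[0.95,-0.2,-14.15,-6.4,0,0,0.667],[0.95,-0.2,-14.15,-4,0,0,0.667],[0.95,-0.2,-14.15,-3.4,0,0,0.667],[0.95,-0.2,-14.15,-3.4,0,0,0.667]]]' 40;  python3 go.py 0.4755 -0.1332 0.203 -10.3
```

```text
time: 28.62
tool_pos: [0.4751, -0.1328, 0.219]
tcp_rot: [-2.41, -2.013, 0.002]
wrist_force: [0.1, -0.3, -0.3]
width: 0.271
t 28.62 pos [ 0.4751 -0.1328  0.219 ] yaw -10.26 q6 -0.14 w 0.271 F [ 0.1 -0.3 -0.3]
shift cm [-0.04  0.05  1.6 ] rot [-0.002 -0.     0.001] rows>= 1.0
```

```bash
python3 -m jog '[[[0.95,0,0.05,1.5,0,0,0],[0.95,0,0.05,1.6,0,0,0],[0.95,0,0.05,1.6,0,0,0],[0.95,0,0.05,1.6,0,0,0]]]' 40;  python3 go.py 0.4755 -0.1332 0.19 -10.3
python3 - <<'E'
from h import *
for n in("side",):
    im=bot.read_camera(n)
    u,v=proj(n,(0.48,-0.12,.03));crop(im,int(u)-30,int(v)-30,60,60,10,f"pics/{n}9c.png")
E
```

```text
time: 29.12
tool_pos: [0.476, -0.1332, 0.204]
tcp_rot: [2.412, 2.012, 0.0]
wrist_force: [-0.6, 0.1, 0.2]
width: 0.273
t 29.12 pos [ 0.476  -0.1332  0.204 ] yaw -10.32 q6 -0.14 w 0.273 F [-0.6  0.1  0.2]
shift cm [-0.01 -0.05  1.4 ] rot [ 0.001  0.    -0.   ] rows>= 1.0
```

View pics/side9c.png

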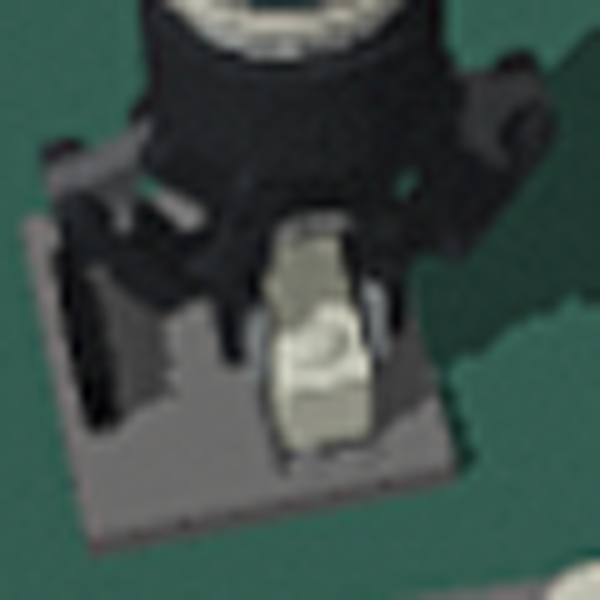

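```bash
python3 -m jog '[[[0.95,0,-0.05,0.4,0,0,0],[0.95,0,-0.05,0.7,0,0,0],[0.95,0,-0.05,1,0,0,0],[0.95,0,-0.05,1.2,0,0,0],[0.95,0,-0.05,1.4,0,0,0],[0.95,0,-0.05,1.4,0,0,0],[0.95,0,-0.05,1.4,0,0,0]]]' 40;python3 go.py 0.4755 -0.1332 0.19 -10.3
```

```text
time: 30.05
tool_pos: [0.4754, -0.1331, 0.1898]
tcp_rot: [2.412, 2.013, 0.0]
wrist_force: [-0.2, -0.5, 1.1]
width: 0.267
t 30.05 pos [ 0.4754 -0.1331  0.1898] yaw -10.31 q6 -0.14 w 0.267 F [-0.2 -0.5  1.1]
shift cm [-0.01  0.01 -0.02] rot [ 0.  0. -0.] rows>= 1.0
```

```bash
python3 -m jog '[[[0.55,0,0,0,0,0,0],[0.55,0,0,0,0,0,0],[0.55,0,0,0,0,0,0],[0.55,0,0,-3,0,0,0],[0.55,0,0,-9,0,0,0],[0.55,0,0,-11,0,0,0],[0.55,0,0,-11,0,0,0],[0.55,0,0,-11,0,0,0]]]' 40
python3 - <<'E'
from h import *
im=bot.read_camera("side");cv2.imwrite(f"pics/side10.png",im[:,:,::-1]);crop(im,195,200,140,120,5,"pics/side10c.png")
t=cv2.imread("pics/top0.png")[:,:,::-1];s=cv2.imread("pics/side0.png")[:,:,::-1]
crop(t,130,140,115,66,7,"pics/t0d.png");crop(s,195,105,100,80,8,"pics/s0d.png")
E
```

```text
time: 31.05
tool_pos: [0.4747, -0.1328, 0.2984]
tcp_rot: [-2.411, -2.012, 0.002]
wrist_force: [0.0, 0.2, -0.3]
width: 0.448
```

View pics/side10c.png

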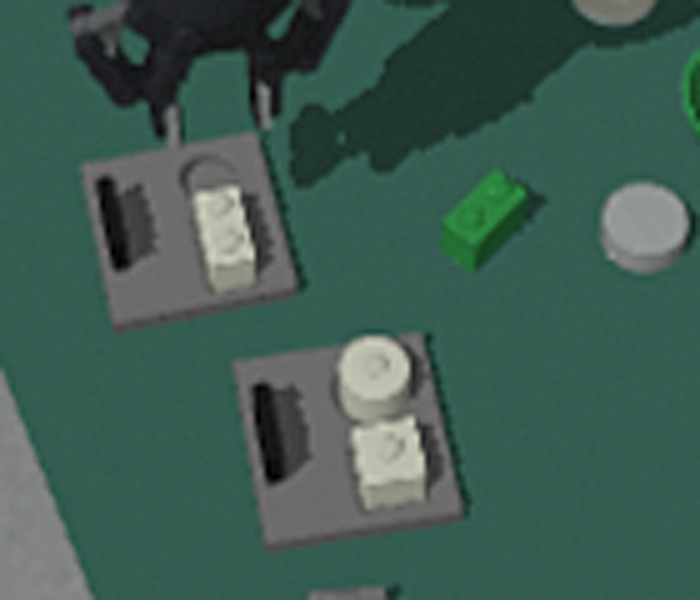

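View pics/t0d.png

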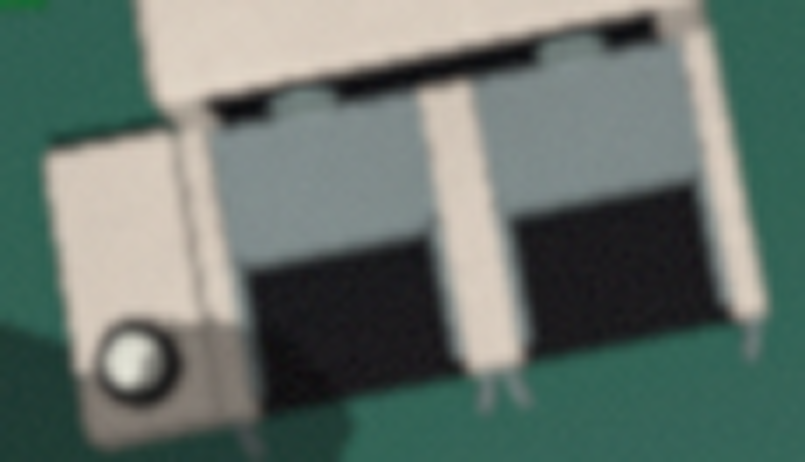

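View pics/s0d.png

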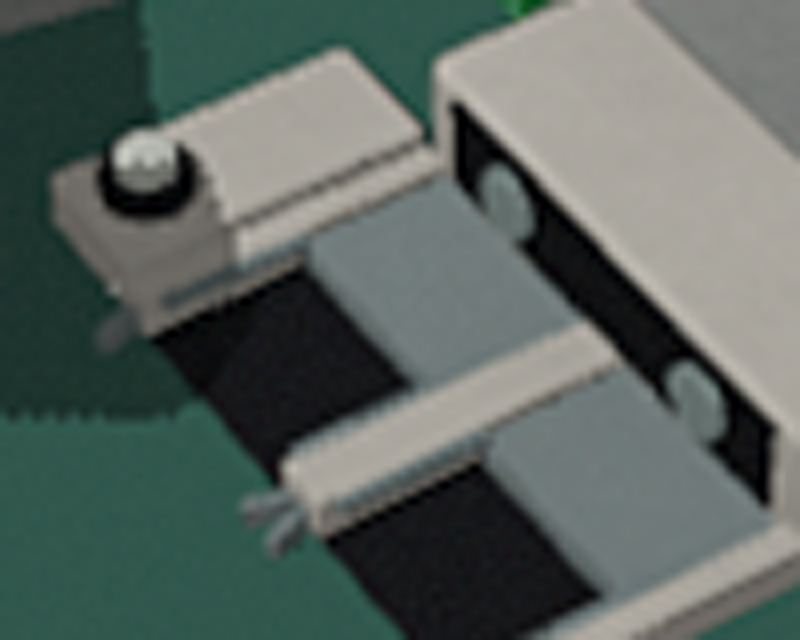

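```bash
cat > sc.py <<'E'
from h import *
from scipy.optimize import least_squares
def px(u,v,o,s):return np.array([(u+.5)/s-.5+o[0],(v+.5)/s-.5+o[1]])
T=lambda u,v:("top",px(u,v,(130,140),7)); S=lambda u,v:("side",px(u,v,(195,105),8))
pts=[(T(462,372),(0,.0125,.02)),(T(522,360),(0,-.0125,.02)),(S(283,468),(0,.0125,.02)),(S(318,510),(0,-.0125,.02)),
 (S(328,540),(0,-.0125,0)),(T(733,317),(0,-.1195,.02))]
lin=[(T(255,268),.075,.014),(T(432,238),.075,.014),(T(512,215),.075,.014),(T(695,185),.075,.014),
 (S(305,245),.075,.014),(S(410,385),.075,.014),(S(490,455),.075,.014),(S(600,600),.075,.014)]
W={}
def loc(p,q):
    c,s=np.cos(p[2]),np.sin(p[2]);d=q[:2]-p[:2];return np.array([c*d[0]+s*d[1],-s*d[0]+c*d[1]])
def res(p):
    r=[]
    for (n,uv),m in pts:
        r+=list((loc(p,toplane(n,*uv,m[2]))-m[:2])*1000)
    for (n,uv),x,z in lin: r.append((loc(p,toplane(n,*uv,z))[0]-x)*1000)
    return r
o=least_squares(res,[.6,.15,.15],x_scale=[.01,.01,.01],loss="soft_l1")
if __name__=="__main__":
    print("scanner",o.x.round(4),"yaw deg",np.degrees(o.x[2]).round(2));print(np.round(res(o.x),1))
    b,e=tri(px(137,362,(130,140),7),px(147,155,(195,105),8));print("button",b.round(4),e,"local",loc(o.x,b).round(4))
    for s in(1,-1):
        for x in(.025,-.03,-.1):
            c,sn=np.cos(o.x[2]),np.sin(o.x[2]);print(s,x,(o.x[0]+c*x-sn*.066*s).round(4),(o.x[1]+sn*x+c*.066*s).round(4))
E
python3 sc.py
```

```text
scanner [0.5654 0.1542 0.162 ] yaw deg 9.28
[ 0.1  2.9  0.5 -1.7  1.7  0.4  1.8 -0.8  5.6 -0.5  2.1  0.9 -3.3 -4.8
 -0.7 -2.8  0.6 -5.3  0.9 -4.5]
button [0.5661 0.3174 0.056 ] 0.0016061044621404938 local [0.0271 0.161 ]
1 0.025 0.5794 0.2233
1 -0.03 0.5251 0.2145
1 -0.1 0.456 0.2032
-1 0.025 0.6007 0.0931
-1 -0.03 0.5464 0.0842
-1 -0.1 0.4773 0.0729
```

```bash
python3 - <<'E'
from sc import *
t=lambda u,v:("top",px(u,v,(125,105),6)); s=lambda u,v:("side",px(u,v,(190,90),4))
L=[("front house T",t(180,305),t(628,225),.07,"y"),("rear house T",t(145,150),t(598,60),.07,"y"),
("div L",T(462,372),T(420,90),.02,"x"),("div R",T(522,360),T(475,85),.02,"x"),("right wall out",T(767,312),T(708,25),.02,"x"),("cons L",T(85,425),T(47,155),.03,"x"),
("house front S",s(240,95),s(430,287),.07,"y"),("house rear S",s(325,52),s(520,237),.07,"y"),("div L S",S(283,465),S(580,328),.02,"x"),("div R S",S(318,510),S(615,365),.02,"x"),
("stopL T",T(255,268),T(432,238),.014,"y"),("stopR T",T(512,215),T(695,185),.014,"y"),("mouth L T",T(262,412),T(465,372),0,"y"),("mouth R T",T(525,358),T(735,320),0,"y"),("stopL S",S(305,245),S(410,385),.014,"y"),("stopR S",S(490,455),S(600,600),.014,"y"),("mouthL S",S(155,340),S(280,480),0,"y"),("mouthR S",S(328,540),S(410,640),0,"y")]
for nm,a,b,z,ax in L:
    A=toplane(a[0],*a[1],z)[:2];B=toplane(b[0],*b[1],z)[:2];d=B-A
    g=np.degrees(np.arctan2(d[1],d[0]))-(90 if ax=="y" else 0);g=(g+90)%180-90
    print(nm,round(g,1),"len",round(np.linalg.norm(d)*1000),"loc",loc(o.x,A).round(4),loc(o.x,B).round(4))
E
```

```text
front house T 8.9 len 252 loc [0.1397 0.1229] [ 0.1381 -0.129 ]
rear house T 10.2 len 259 loc [0.2324 0.1291] [ 0.2366 -0.1295]
div L 8.2 len 144 loc [0.0001 0.0154] [0.1438 0.0127]
div R 9.2 len 141 loc [ 0.0005 -0.0142] [ 0.1412 -0.0144]
right wall out 10.2 len 148 loc [ 0.0014 -0.1353] [ 0.1497 -0.1329]
cons L 9.1 len 136 loc [0.0067 0.1962] [0.1426 0.1958]
house front S 10.4 len 256 loc [0.1462 0.1256] [ 0.1511 -0.1307]
house rear S 10.4 len 258 loc [0.2337 0.1319] [ 0.2386 -0.1259]
div L S 8.9 len 138 loc [0.0026 0.0142] [0.1406 0.0134]
div R S 10.1 len 139 loc [ 0.0018 -0.0133] [ 0.1409 -0.0113]
stopL T 8.3 len 88 loc [0.0717 0.1074] [0.0702 0.0197]
stopR T 8.0 len 91 loc [ 0.0743 -0.0209] [ 0.0722 -0.112 ]
mouth L T 9.8 len 101 loc [0.0031 0.1175] [0.004  0.0163]
mouth R T 8.9 len 105 loc [ 0.0054 -0.0139] [ 0.0046 -0.119 ]
stopL S 5.5 len 91 loc [0.0756 0.1196] [0.0697 0.0287]
stopR S 5.6 len 86 loc [ 0.0759 -0.0204] [ 0.0705 -0.106 ]
mouthL S 11.3 len 94 loc [0.0029 0.1183] [0.0061 0.0243]
mouthR S 9.1 len 60 loc [ 0.0056 -0.013 ] [ 0.0055 -0.0735]
```

```bash
python3 - <<'E'
from h import *
for nm,uv,z in(("green",(247,256),.015),("knife blade tip",(163,246),0.003),("blade right corner",(178,255),.003),("blade",(160,268),.003),("oblong cast",(264,180),0),("cup",(117,250),.04)):
    print(nm,toplane("top",*uv,z).round(3))
E
python3 go.py 0.42 -0.1037 0.191 -10.3
```

```text
green [0.346 0.    0.015]
knife blade tip [0.387 0.282 0.003]
blade right corner [0.356 0.231 0.003]
blade [0.315 0.291 0.003]
oblong cast [ 0.605 -0.065  0.   ]
cup [0.376 0.423 0.04 ]
t 31.1 pos [ 0.4745 -0.1327  0.2979] yaw -10.31 q6 -0.14 w 0.447 F [-0.5  0.6  0.2]
shift cm [ 1.88 -5.84 10.71] rot [-0.003 -0.    -0.   ] rows>= 2.0
```

```bash
python3 -m jog '[[[0.55,1.9,-5.8,0,0,0,0],[0.55,1.9,-5.8,0,0,0,0],[0.55,1.9,-5.8,0,0,0,0],[0.55,1.9,-5.8,5,0,0,0],[0.55,1.9,-5.8,7,0,0,0],[0.55,1.9,-5.8,7,0,0,0],[0.55,1.9,-5.8,7,0,0,0]]]' 20; python3 go.py 0.4219 -0.1037 0.191 -10.3
python3 - <<'E'
from h import *
for n in("side",):
    im=bot.read_camera(n);crop(im,195,200,90,90,7,f"pics/{n}11c.png")
E
```

```text
time: 31.98
tool_pos: [0.4229, -0.1045, 0.2306]
tcp_rot: [2.411, 2.012, 0.001]
wrist_force: [0.6, -0.5, -0.1]
width: 0.45
t 31.98 pos [ 0.4229 -0.1045  0.2306] yaw -10.32 q6 -0.12 w 0.45 F [ 0.6 -0.5 -0.1]
shift cm [ 0.06 -0.12  3.96] rot [ 0.002  0.    -0.   ] rows>= 1.0
```

View pics/side11c.png

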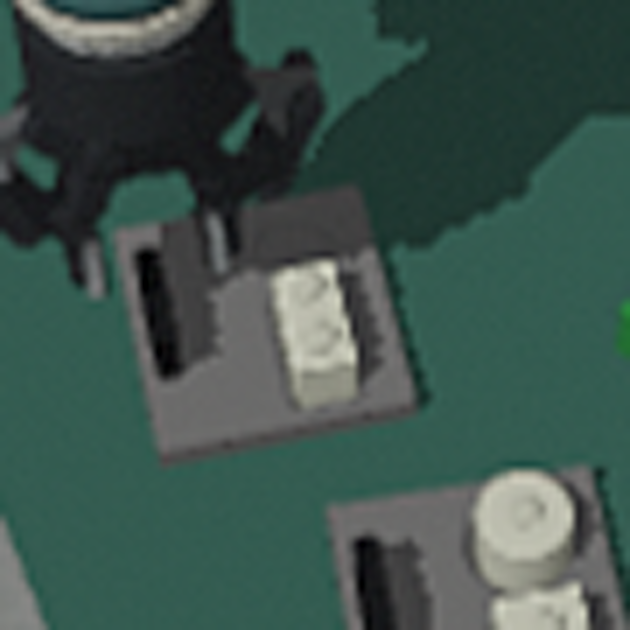

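```bash
python3 -m jog '[[[0.55,0.05,-0.1,2.5,0,0,0],[0.55,0.05,-0.1,3.9,0,0,0],[0.55,0.05,-0.1,3.9,0,0,0],[0.55,0.05,-0.1,3.9,0,0,0],[1,0.05,-0.1,3.9,0,0,0],[1,0.05,-0.1,3.9,0,0,0],[1,0.05,-0.1,3.9,0,0,0],[1,0.05,-0.1,3.9,0,0,0],[1,0.05,-0.1,3.9,0,0,0]]]' 60; python3 go.py 0.4219 -0.1037 0.191 -10.3
```

```text
time: 33.15
tool_pos: [0.4214, -0.1035, 0.1916]
tcp_rot: [2.411, 2.012, 0.001]
wrist_force: [-0.1, 1.1, 5.8]
width: 0.102
t 33.15 pos [ 0.4214 -0.1035  0.1916] yaw -10.31 q6 -0.12 w 0.102 F [-0.1  1.1  5.8]
shift cm [-0.01  0.05  0.06] rot [ 0.002  0.    -0.   ] rows>= 1.0
```

```bash
python3 go.py 0.4229 0.1966 0.1916 9.6
```

```text
t 33.15 pos [ 0.4214 -0.1035  0.1916] yaw -10.31 q6 -0.12 w 0.102 F [-0.1  1.1  5.8]
shift cm [ 2.955e+01 -5.230e+00 -2.000e-02] rot [ 0.002  0.001 -0.348] rows>= 5.0
```

```bash
python3 -m jog '[[[1,0.6,-0.1,0,0,0,0],[1,1.8,-0.3,0,0,0,0],[1,3.2,-0.55,0,0,0,-0.03],[1,4.6,-0.8,0,0,0,-0.05],[1,6,-1.05,0,0,0,-0.07],[1,7.4,-1.3,0,0,0,-0.09],[1,8.8,-1.55,0,0,0,-0.11],[1,10.2,-1.8,0,0,0,-0.13],[1,11.6,-2.05,0,0,0,-0.15],[1,13,-2.3,0,0,0,-0.17],[1,14,-2.5,0,0,0,-0.18],[1,14.4,-2.55,0,0,0,-0.18]]]' 60; python3 go.py 0.4229 0.1966 0.1916 9.6
python3 - <<'E'
from h import *
for n in("side",):
    im=bot.read_camera(n);crop(im,190,110,140,180,4,f"pics/{n}12c.png")
E
```

```text
time: 34.65
tool_pos: [0.4221, 0.0432, 0.1916]
tcp_rot: [2.218, 2.222, 0.001]
wrist_force: [-0.6, -5.8, 7.4]
width: 0.104
t 34.65 pos [0.4221 0.0432 0.1916] yaw 0.08 q6 0.04 w 0.104 F [-0.6 -5.8  7.4]
shift cm [15.34  0.1  -0.02] rot [ 0.002  0.001 -0.166] rows>= 3.0
```

View pics/side12c.png

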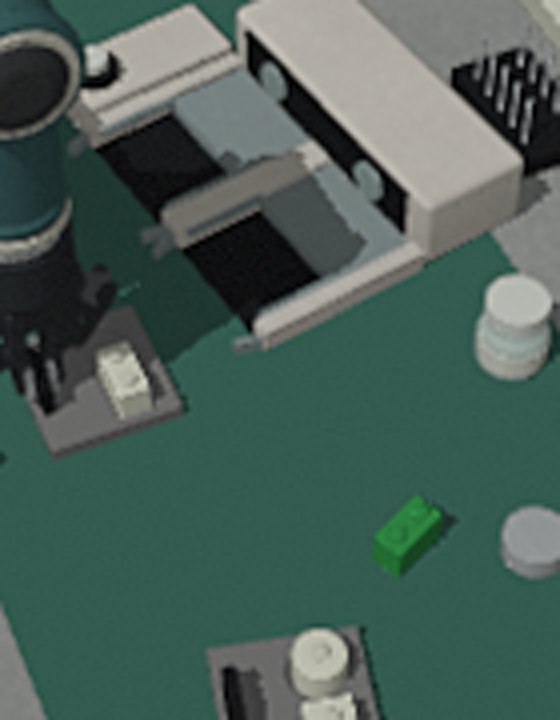

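Sliding well, cast seated. Continue to staging before the left bay.

```bash
python3 -m jog '[[[1,1,0,0,0,0,-0.01],[1,2.4,0,0,0,0,-0.03],[1,3.8,0,0,0,0,-0.05],[1,5.2,0,0,0,0,-0.07],[1,6.6,0.05,0,0,0,-0.09],[1,8,0.05,0,0,0,-0.11],[1,9.4,0.1,0,0,0,-0.13],[1,10.8,0.1,0,0,0,-0.15],[1,12.2,0.1,0,0,0,-0.166],[1,13.6,0.1,0,0,0,-0.166],[1,14.9,0.1,0,0,0,-0.166],[1,15.4,0.1,0,0,0,-0.166]]]' 60; python3 go.py 0.4229 0.1966 0.1916 9.6
python3 - <<'E'
from h import *
for n in("top","side",):
    im=bot.read_camera(n);cv2.imwrite(f"pics/{n}13.png",im[:,:,::-1])
    crop(im,*((120,130,130,110) if n=="top" else (185,95,130,120)),6,f"pics/{n}13c.png")
E
```

```text
time: 36.2
tool_pos: [0.4229, 0.1973, 0.1916]
tcp_rot: [2.027, 2.398, -0.0]
wrist_force: [0.2, -7.1, 10.1]
width: 0.097
t 36.2 pos [0.4229 0.1973 0.1916] yaw 9.57 q6 0.22 w 0.097 F [ 0.2 -7.1 10.1]
shift cm [-0.06 -0.01 -0.  ] rot [ 0.001  0.001 -0.   ] rows>= 1.0
```

View pics/side13c.png

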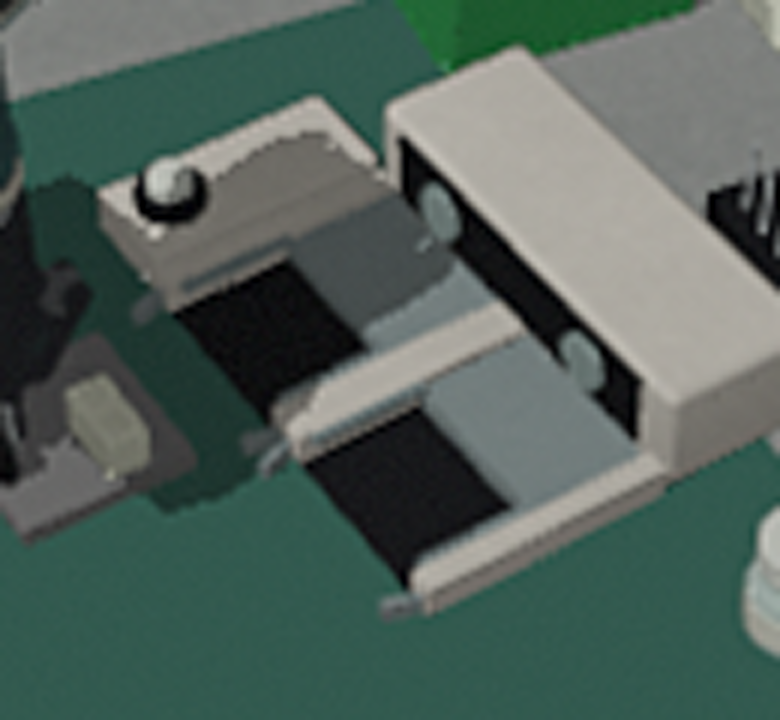

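View pics/top13c.png

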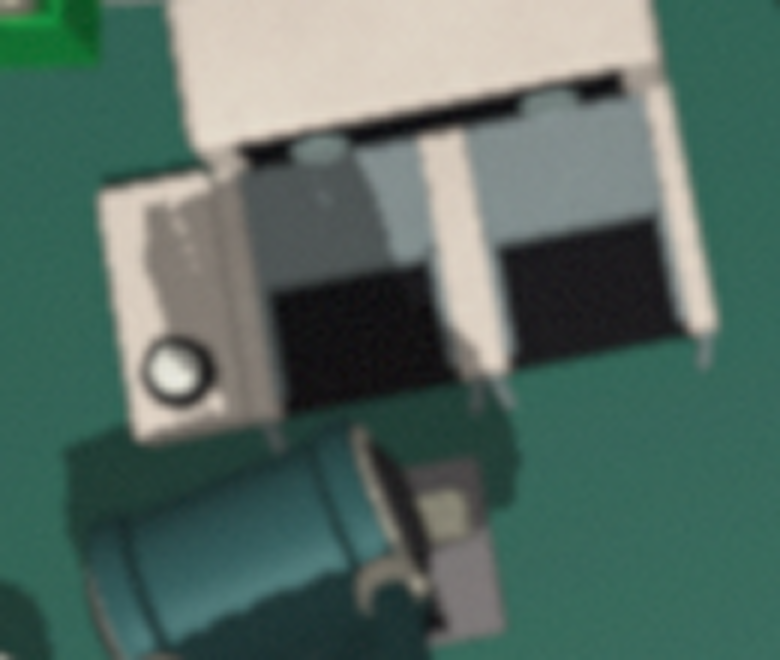

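```bash
python3 - <<'E'
from sc import *
p=np.array([.567,.154,np.radians(9.6)])
for u,v,z in((478,460,.012),(503,630,.012),(462,370,.02),(512,365,.02),(412,468,.012)):
    q=px(u,v,(120,130),6);print(loc(p,toplane("top",*q,z)).round(4))
for u,v,z in((195,458,.012),(28,535,.012),(28,545,0),(293,445,.02),(308,460,0)):
    q=px(u,v,(185,95),6);print("side",loc(p,toplane("side",*q,z)).round(4))
print(loc(p,np.array([.4229,.1973])))
E
```

```text
[-0.0482  0.0123]
[-0.1455  0.0149]
[0.003  0.0116]
[ 0.0003 -0.0167]
[-0.0454  0.0497]
side [-0.0465  0.0134]
side [-0.143   0.0147]
side [-0.1425  0.0185]
side [-0.0031 -0.0129]
side [ 0.0067 -0.0104]
[-0.13486094  0.066725  ]
```

```bash
python3 -m jog '[[[1,0.05,0.5,0,0,0,-0.008],[1,0.05,1.2,0,0,0,-0.008],[1,0.05,2,0,0,0,-0.008],[1,0.05,2.8,0,0,0,-0.008],[1,0.05,3.5,0,0,0,-0.008],[1,0.05,3.5,0,0,0,-0.008]]]' 50; python3 -m jog '[[[1,0,0.5,0,0,0,0],[1,0,1,0,0,0,0],[1,0,1.5,0,0,0,0],[1,0,2,0,0,0,0],[1,0,2,0,0,0,0]]]';python3 go.py 0.5412 0.2166 0.1916 9.6
python3 - <<'E'
from h import *
for n in("top","side",):
    im=bot.read_camera(n);cv2.imwrite(f"pics/{n}14.png",im[:,:,::-1])
    crop(im,*((120,130,130,110) if n=="top" else (185,95,130,120)),6,f"pics/{n}14c.png")
E
```

```text
time: 37.05
tool_pos: [0.4516, 0.2026, 0.1914]
tcp_rot: [-2.013, -2.397, 0.024]
wrist_force: [-28.5, -4.2, 39.2]
width: 0.104
time: 37.67
tool_pos: [0.473, 0.2062, 0.1913]
tcp_rot: [-2.016, -2.403, 0.013]
wrist_force: [-12.3, -5.1, 20.5]
width: 0.107
t 37.67 pos [0.473  0.2062 0.1913] yaw 10.0 q6 0.19 w 0.107 F [-12.3  -5.1  20.5]
shift cm [-0.16  6.9  -0.1 ] rot [-0.009  0.001  0.007] rows>= 2.0
```

View pics/side14c.png

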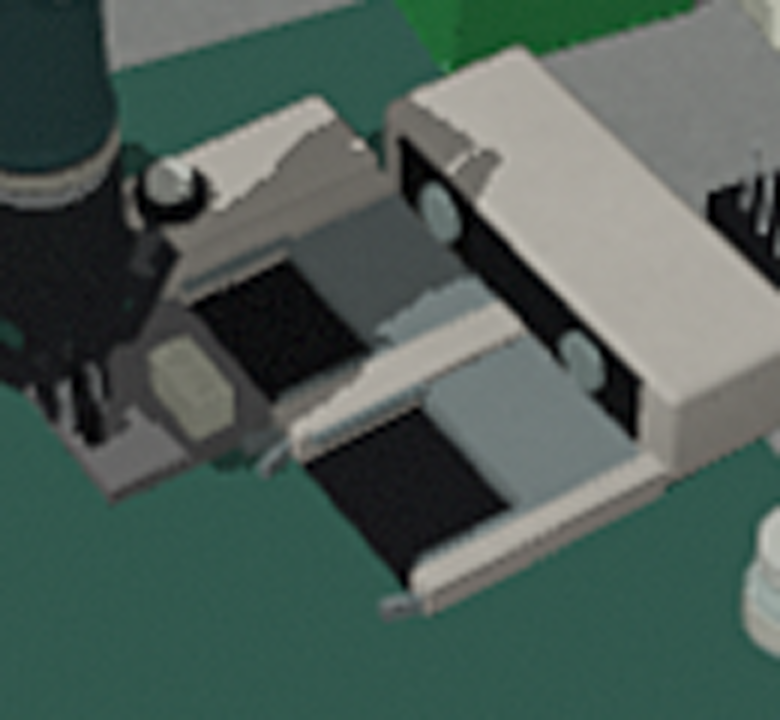

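View pics/top14c.png

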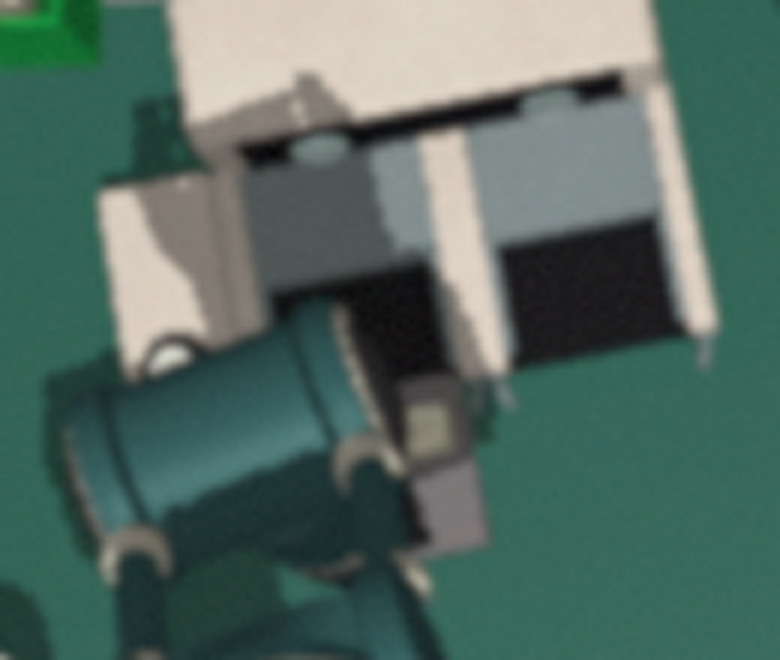

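```bash
python3 -m jog '[[[1,0,0.4,-0.1,0,0,0],[1,0,0.9,-0.1,0,0,0],[1,0,1.4,-0.1,0,0,0],[1,0,1.9,-0.1,0,0,0],[1,0,2.2,-0.1,0,0,0]]]' 60;python3 go.py 0.5412 0.2166 0.1916 9.6
```

```text
time: 38.4
tool_pos: [0.4958, 0.2099, 0.1914]
tcp_rot: [-2.017, -2.402, 0.012]
wrist_force: [-9.8, -2.9, 14.5]
width: 0.105
t 38.4 pos [0.4958 0.2099 0.1914] yaw 9.95 q6 0.18 w 0.105 F [-9.8 -2.9 14.5]
shift cm [-0.13  4.59 -0.06] rot [-0.009  0.001  0.006] rows>= 1.0
```

```bash
python3 -m jog '[[[1,0,0.4,-0.05,0,0,0],[1,0,0.9,-0.05,0,0,0],[1,0,1.4,-0.05,0,0,0],[1,0,1.9,-0.05,0,0,0],[1,0,2.4,-0.05,0,0,0],[1,0,2.6,-0.05,0,0,0]]]' 60;python3 go.py 0.5412 0.2166 0.1916 9.6
python3 - <<'E'
from h import *
for n in("side",):
    im=bot.read_camera(n);cv2.imwrite(f"pics/{n}15.png",im[:,:,::-1])
    crop(im,*((120,130,130,110) if n=="top" else (185,95,130,120)),6,f"pics/{n}15c.png")
E
```

```text
time: 39.15
tool_pos: [0.5216, 0.2144, 0.1914]
tcp_rot: [-2.017, -2.403, 0.011]
wrist_force: [-7.6, -3.8, 9.6]
width: 0.102
t 39.15 pos [0.5216 0.2144 0.1914] yaw 9.97 q6 0.17 w 0.102 F [-7.6 -3.8  9.6]
shift cm [-0.12  1.97 -0.04] rot [-0.008  0.001  0.006] rows>= 1.0
```

View pics/side15c.png

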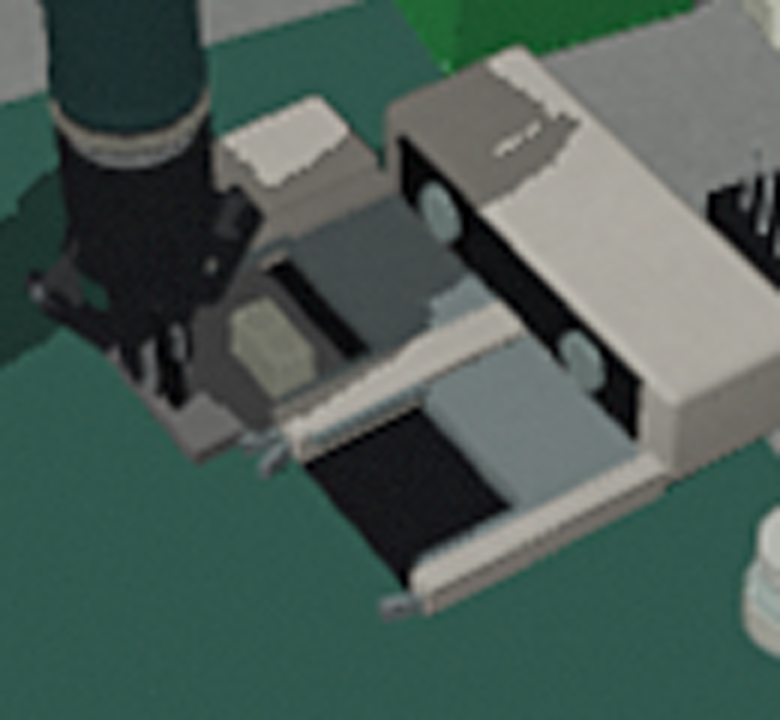

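```bash
python3 -m jog '[[[1,0,0.4,-0.05,0,0,0],[1,0,0.8,-0.05,0,0,0],[1,0,1.2,-0.05,0,0,0],[1,0,1.5,-0.05,0,0,0],[1,0,1.7,-0.05,0,0,0],[1,0,1.7,-0.05,0,0,0]]]' 60;python3 go.py 0.5412 0.2166 0.1916 9.6; python3 -m jog '[[[1,0,0.15,0,0,0,0],[1,0,0.3,0,0,0,0],[1,0,0.4,0,0,0,0]]]' ;python3 go.py 0.5412 0.2166 0.1916 9.6
```

```text
time: 39.95
tool_pos: [0.5388, 0.2174, 0.1914]
tcp_rot: [-2.018, -2.404, 0.009]
wrist_force: [-4.1, -3.7, 2.9]
width: 0.108
t 39.95 pos [0.5388 0.2174 0.1914] yaw 9.98 q6 0.17 w 0.108 F [-4.1 -3.7  2.9]
shift cm [-0.12  0.22 -0.02] rot [-0.006  0.001  0.007] rows>= 1.0
time: 40.33
tool_pos: [0.5421, 0.2179, 0.1914]
tcp_rot: [-2.017, -2.403, 0.012]
wrist_force: [-8.8, -4.3, 8.9]
width: 0.103
t 40.33 pos [0.5421 0.2179 0.1914] yaw 9.97 q6 0.17 w 0.103 F [-8.8 -4.3  8.9]
shift cm [-0.11 -0.11 -0.02] rot [-0.008  0.002  0.006] rows>= 1.0
```

```bash
python3 -m jog '[[[1,0,0.2,0,0,0,0],[1,0,0.4,0,0,0,0],[1,0,0.5,0,0,0,0]]]' ;python3 go.py 0.5412 0.2166 0.1916 9.6
```

```text
time: 40.7
tool_pos: [0.5438, 0.2184, 0.1914]
tcp_rot: [-2.013, -2.398, 0.025]
wrist_force: [-23.7, -7.4, 21.8]
width: 0.109
t 40.7 pos [0.5438 0.2184 0.1914] yaw 9.97 q6 0.16 w 0.109 F [-23.7  -7.4  21.8]
shift cm [-0.13 -0.29 -0.01] rot [-0.019  0.002  0.006] rows>= 1.0
```

```bash
python3 -m jog '[[[1,0,0.15,0,0,0,0],[1,0,0.25,0,0,0,0],[1,0,0.25,0,0,0,0]]]' ;python3 go.py 0.5412 0.2166 0.1916 9.6
```

```text
time: 41.08
tool_pos: [0.5446, 0.2185, 0.1914]
tcp_rot: [-2.011, -2.396, 0.031]
wrist_force: [-28.9, -7.5, 27.8]
width: 0.102
t 41.08 pos [0.5446 0.2185 0.1914] yaw 9.97 q6 0.16 w 0.102 F [-28.9  -7.5  27.8]
shift cm [-0.13 -0.37 -0.01] rot [-0.024  0.003  0.007] rows>= 1.0
```

```bash
python3 -m jog '[[[1,0,-0.15,0,0,0,0],[1,0,-0.3,0,0,0,0],[1,0,-0.3,0,0,0,0]]]';python3 -m jog '[[[0.65,0,0,0,0,0,0],[0.65,0,0,0,0,0,0],[0.65,0,0,0,0,0,0],[0.65,0,0,-3,0,0,0],[0.65,0,0,-8,0,0,0],[0.65,0,0,-12,0,0,0],[0.65,0,0,-12,0,0,0]]]' ;python3 go.py 0.4499 -0.253 0.30 -13.4
```

```text
time: 41.45
tool_pos: [0.5435, 0.2183, 0.1914]
tcp_rot: [-2.014, -2.399, 0.022]
wrist_force: [-20.7, -6.1, 17.8]
width: 0.103
time: 42.32
tool_pos: [0.5511, 0.2202, 0.3175]
tcp_rot: [2.017, 2.402, 0.013]
wrist_force: [-0.3, -0.3, -0.1]
width: 0.352
t 42.33 pos [0.5511 0.2202 0.3175] yaw 9.96 q6 0.16 w 0.352 F [-0.3 -0.3 -0.1]
shift cm [-44.86 -18.17   1.51] rot [ 0.009 -0.003  0.408] rows>= 8.0
```

```bash
python3 -m jog '[[[0.6,-44.9,-18.2,1.5,0.009,0,0.408],[0.6,-44.9,-18.2,1.5,0.009,0,0.408],[0.6,-44.9,-18.2,1.5,0.009,0,0.408],[0.6,-44.9,-18.2,1.5,0.009,0,0.408],[0.6,-44.9,-18.2,1.5,0.009,0,0.408],[0.6,-44.9,-18.2,1.5,0.009,0,0.408],[0.6,-44.9,-18.2,1.5,0.009,0,0.408],[0.6,-44.9,-18.2,1.5,0.009,0,0.408],[0.6,-44.9,-18.2,1.5,0.009,0,0.408],[0.6,-44.9,-18.2,1.5,0.009,0,0.408],[0.6,-44.9,-18.2,1.5,0.009,0,0.408]]]'; python3 go.py 0.4499 -0.2529 0.191 -13.4
python3 - <<'E'
from h import *
for n in("top","side",):
    im=bot.read_camera(n);cv2.imwrite(f"pics/{n}16.png",im[:,:,::-1])
    crop(im,*((120,130,130,110) if n=="top" else (195,95,130,100)),6,f"pics/{n}16c.png")
    if n=="side":crop(im,205,220,100,100,6,"pics/side16d.png")
E
```

```text
time: 43.7
tool_pos: [0.4476, -0.2531, 0.2971]
tcp_rot: [-2.459, -1.944, 0.011]
wrist_force: [-0.0, -0.1, -0.0]
width: 0.399
t 43.7 pos [ 0.4476 -0.2531  0.2971] yaw -13.33 q6 -0.33 w 0.399 F [-0.  -0.1 -0. ]
shift cm [ 0.09  0.32 10.6 ] rot [-0.01   0.001  0.001] rows>= 2.0
```

View pics/side16c.png

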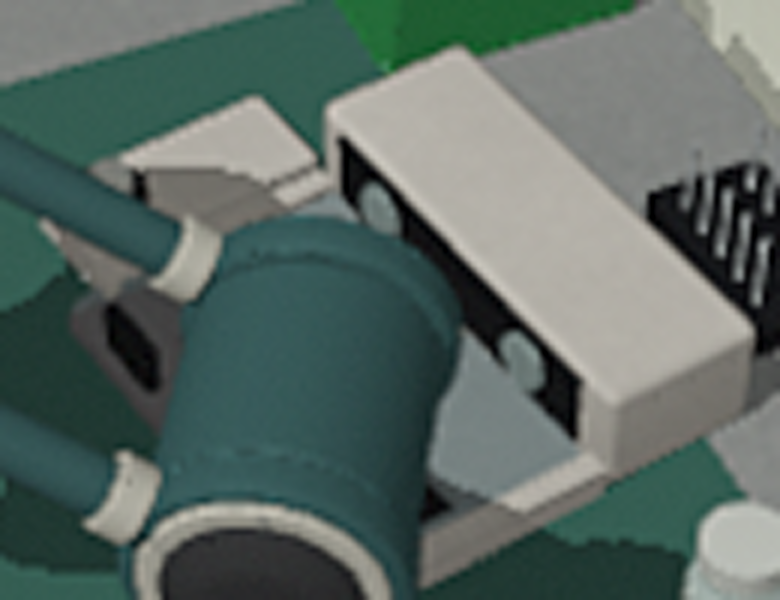

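View pics/top16c.png

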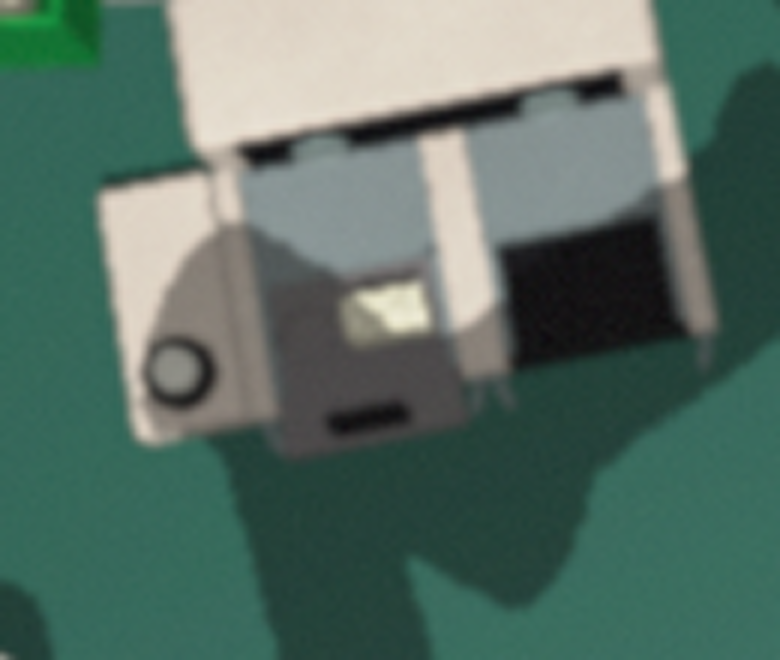

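View pics/side16d.png

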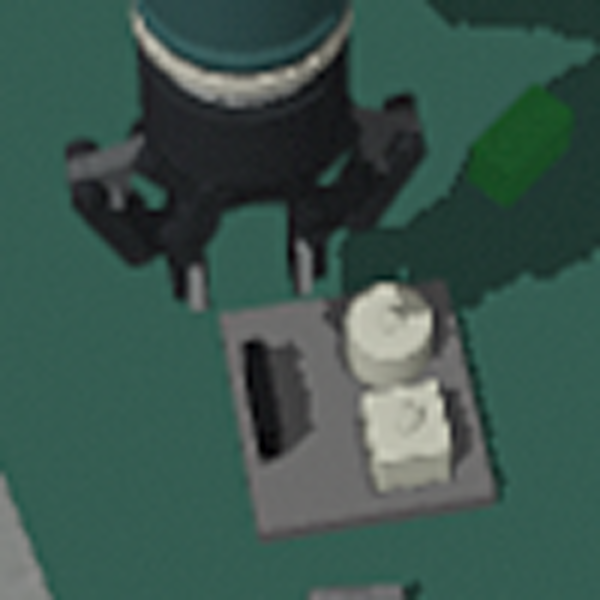

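```bash
python3 -m jog '[[[0.6,0.1,0.3,5,-0.01,0,0],[0.6,0.1,0.3,8,-0.01,0,0],[0.6,0.1,0.3,8,-0.01,0,0],[0.6,0.1,0.3,8,-0.01,0,0]]]' 40; python3 go.py 0.4499 -0.2529 0.192 -13.4
```

```text
time: 44.3
tool_pos: [0.4507, -0.2539, 0.2188]
tcp_rot: [2.462, 1.946, -0.0]
wrist_force: [-0.0, -0.2, -0.4]
width: 0.4
t 44.3 pos [ 0.4507 -0.2539  0.2188] yaw -13.35 q6 -0.33 w 0.4 F [-0.  -0.2 -0.4]
shift cm [ 0.08 -0.11  2.68] rot [0.003 0.002 0.001] rows>= 1.0
```

```bash
python3 -m jog '[[[0.6,0.05,-0.1,2,0,0,0],[0.6,0.05,-0.1,2.65,0,0,0],[0.6,0.05,-0.1,2.65,0,0,0],[0.6,0.05,-0.1,2.65,0,0,0],[1,0.05,-0.1,2.65,0,0,0],[1,0.05,-0.1,2.65,0,0,0],[1,0.05,-0.1,2.65,0,0,0],[1,0.05,-0.1,2.65,0,0,0],[1,0.05,-0.1,2.65,0,0,0]]]' 60; python3 go.py 0.4445 0.067 0.192 9.8
```

```text
time: 45.42
tool_pos: [0.4496, -0.2537, 0.192]
tcp_rot: [2.463, 1.945, -0.0]
wrist_force: [0.7, 1.2, 6.5]
width: 0.103
t 45.42 pos [ 0.4496 -0.2537  0.192 ] yaw -13.41 q6 -0.33 w 0.103 F [0.7 1.2 6.5]
shift cm [31.07 -7.93 -0.1 ] rot [ 0.002  0.003 -0.405] rows>= 6.0
```

```bash
python3 -m jog '[[[1,0.6,-0.15,-0.05,0,0,-0.01],[1,1.8,-0.45,-0.05,0,0,-0.03],[1,3.2,-0.8,-0.05,0,0,-0.06],[1,4.6,-1.2,-0.05,0,0,-0.09],[1,6,-1.55,-0.05,0,0,-0.12],[1,7.4,-1.9,-0.05,0,0,-0.15],[1,8.8,-2.25,-0.05,0,0,-0.18],[1,10.2,-2.6,-0.05,0,0,-0.21],[1,11.6,-2.95,-0.05,0,0,-0.24],[1,13,-3.3,-0.05,0,0,-0.27],[1,14,-3.6,-0.05,0,0,-0.29],[1,14.4,-3.7,-0.05,0,0,-0.3]]]' 60; python3 go.py 0.4447 0.067 0.192 9.8
python3 - <<'E'
from h import *
for n in("side",):
    im=bot.read_camera(n);crop(im,190,110,140,180,4,f"pics/{n}17c.png")
E
```

```text
time: 46.92
tool_pos: [0.4466, -0.1037, 0.1919]
tcp_rot: [2.142, 2.294, -0.001]
wrist_force: [0.9, -5.3, 6.9]
width: 0.102
t 46.92 pos [ 0.4466 -0.1037  0.1919] yaw 3.94 q6 -0.35 w 0.102 F [ 0.9 -5.3  6.9]
shift cm [17.04  0.98 -0.05] rot [ 0.001  0.003 -0.102] rows>= 3.0
```

View pics/side17c.png

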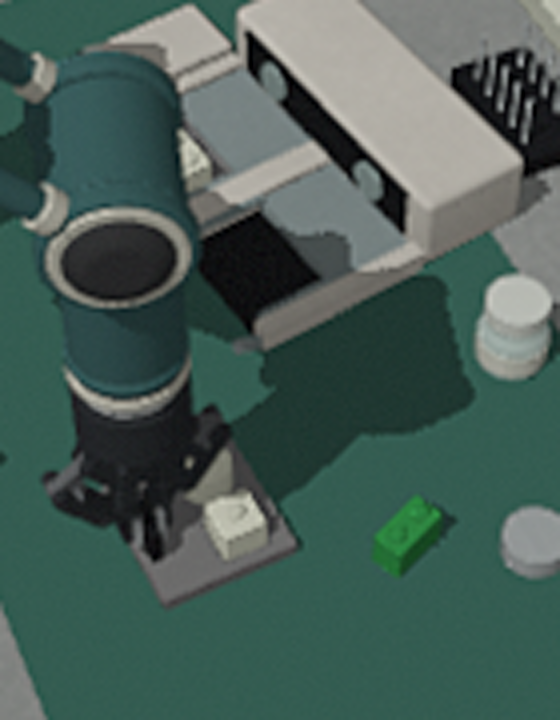

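```bash
python3 -m jog '[[[1,1,0.05,-0.05,0,0,-0.02],[1,2.4,0.1,-0.05,0,0,-0.04],[1,3.8,0.2,-0.05,0,0,-0.06],[1,5.2,0.3,-0.05,0,0,-0.08],[1,6.8,0.4,-0.05,0,0,-0.1],[1,8.4,0.5,-0.05,0,0,-0.1],[1,10,0.55,-0.05,0,0,-0.1],[1,11.6,0.65,-0.05,0,0,-0.1],[1,13.2,0.75,-0.05,0,0,-0.1],[1,14.8,0.85,-0.05,0,0,-0.1],[1,16.4,0.95,-0.05,0,0,-0.1],[1,17,1,-0.05,0,0,-0.1]]]' 60; python3 go.py 0.4447 0.067 0.192 9.8
python3 - <<'E'
from h import *
for n in("top","side",):
    im=bot.read_camera(n);cv2.imwrite(f"pics/{n}18.png",im[:,:,::-1])
    crop(im,*((130,130,130,110) if n=="top" else (195,95,130,120)),6,f"pics/{n}18c.png")
E
```

```text
time: 48.48
tool_pos: [0.4448, 0.0666, 0.1919]
tcp_rot: [2.025, 2.399, -0.003]
wrist_force: [0.3, -6.9, 8.6]
width: 0.102
t 48.48 pos [0.4448 0.0666 0.1919] yaw 9.66 q6 -0.07 w 0.102 F [ 0.3 -6.9  8.6]
shift cm [ 0.04 -0.   -0.01] rot [-0.     0.003 -0.002] rows>= 1.0
```

View pics/side18c.png

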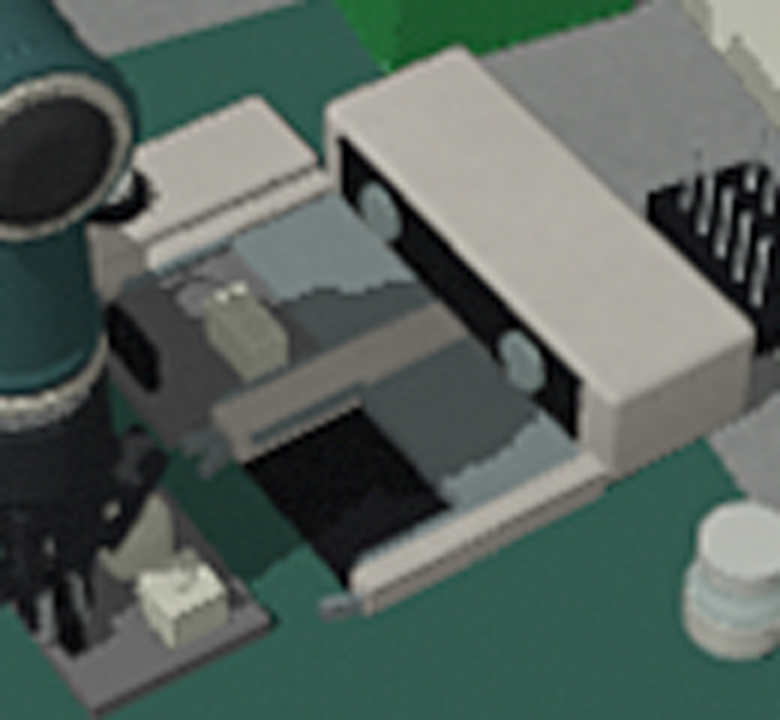

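View pics/top18c.png

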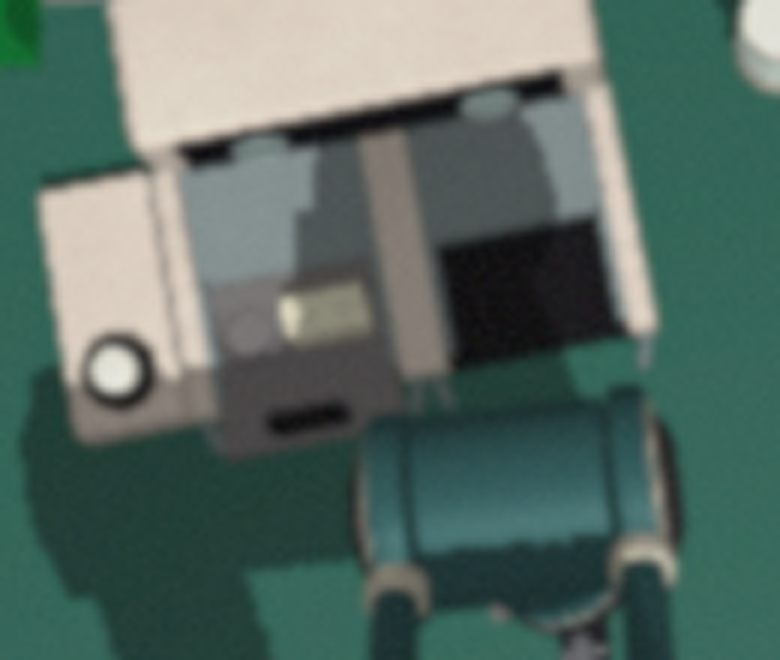

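```bash
python3 - <<'E'
from sc import *
p=np.array([.567,.155,np.radians(9.8)])
for u,v,z in((272,616,.012),(97,708,.012),(350,590,0),(355,570,.02),(218,408,.02),(240,450,.02)):
    q=px(u,v,(195,95),6);print("side",loc(p,toplane("side",*q,z)).round(4))
print(loc(p,np.array([.4448,.0666])))
E
```

```text
side [-0.0429 -0.1143]
side [-0.143  -0.1159]
side [ 0.0033 -0.1135]
side [ 0.0036 -0.1178]
side [0.0037 0.0123]
side [-0.0021 -0.0188]
[-0.13546336 -0.06631046]
```

```bash
python3 -m jog '[[[1,-0.05,0.5,-0.1,0,0,0],[1,-0.1,1.2,-0.1,0,0,0],[1,-0.1,2,-0.1,0,0,0],[1,-0.1,2.8,-0.1,0,0,0],[1,-0.1,3.6,-0.1,0,0,0],[1,-0.1,4.2,-0.1,0,0,0],[1,-0.1,4.2,-0.1,0,0,0]]]' 50; python3 go.py 0.5629 0.0865 0.1916 9.8
```

```text
time: 49.45
tool_pos: [0.4847, 0.0727, 0.1919]
tcp_rot: [-2.026, -2.397, 0.007]
wrist_force: [-5.0, 0.0, 9.5]
width: 0.101
t 49.45 pos [0.4847 0.0727 0.1919] yaw 9.6 q6 -0.07 w 0.101 F [-5.   0.   9.5]
shift cm [ 0.06  7.94 -0.01] rot [-0.005  0.001 -0.003] rows>= 2.0
```

```bash
python3 -m jog '[[[1,0,0.5,-0.05,0,0,-0.003],[1,0,1,-0.05,0,0,-0.003],[1,0,1.5,-0.05,0,0,-0.003],[1,0,2,-0.05,0,0,-0.003],[1,0,2.4,-0.05,0,0,-0.003],[1,0,2.4,-0.05,0,0,-0.003]]]' 50; python3 go.py 0.5629 0.0865 0.1916 9.8
python3 - <<'E'
from h import *
for n in("side",):
    im=bot.read_camera(n);cv2.imwrite(f"pics/{n}19.png",im[:,:,::-1])
    crop(im,*((130,130,130,110) if n=="top" else (195,95,130,120)),6,f"pics/{n}19c.png")
E
```

```text
time: 50.2
tool_pos: [0.5081, 0.0766, 0.1919]
tcp_rot: [-2.022, -2.4, 0.007]
wrist_force: [-4.3, -0.5, 5.6]
width: 0.103
t 50.2 pos [0.5081 0.0766 0.1919] yaw 9.76 q6 -0.07 w 0.103 F [-4.3 -0.5  5.6]
shift cm [0.04 5.57 0.  ] rot [-0.006  0.001 -0.001] rows>= 1.0
```

View pics/side19c.png

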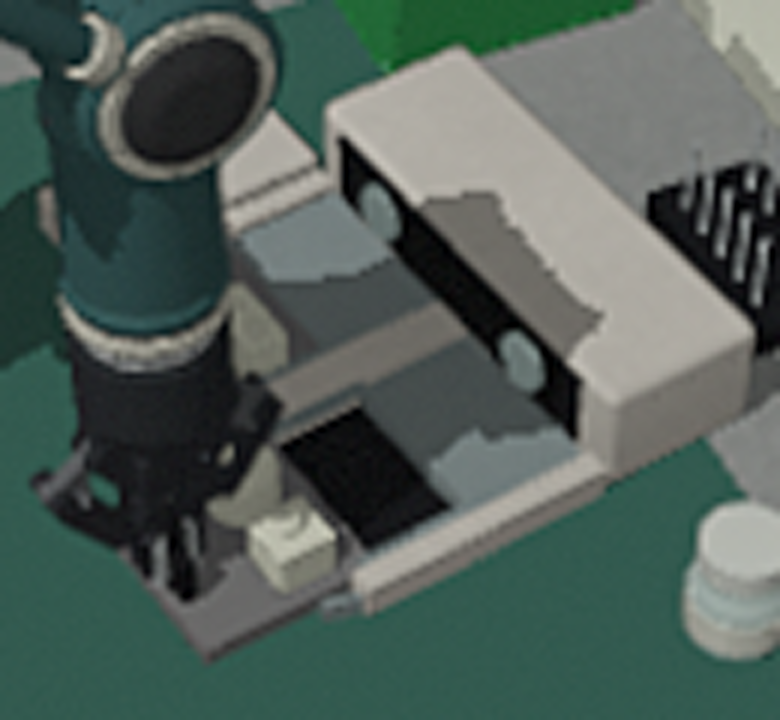

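```bash
python3 -m jog '[[[1,0,0.5,-0.05,0,0,0],[1,0,1,-0.05,0,0,0],[1,0,1.5,-0.05,0,0,0],[1,0,2,-0.05,0,0,0],[1,0,2.5,-0.05,0,0,0],[1,0,3,-0.05,0,0,0],[1,0,3.5,-0.05,0,0,0],[1,0,4,-0.05,0,0,0],[1,0,4.5,-0.05,0,0,0],[1,0,5,-0.05,0,0,0],[1,0,5,-0.05,0,0,0]]]' 50; python3 go.py 0.5629 0.0865 0.1916 9.8
```

```text
time: 51.62
tool_pos: [0.5603, 0.084, 0.1937]
tcp_rot: [2.025, 2.399, -0.001]
wrist_force: [0.2, -0.4, -4.9]
width: 0.105
t 51.62 pos [0.5603 0.084  0.1937] yaw 9.68 q6 -0.06 w 0.105 F [ 0.2 -0.4 -4.9]
shift cm [0.2  0.3  0.21] rot [ 0.001  0.002 -0.002] rows>= 1.0
```

```bash
python3 -m jog '[[[1,0.05,0,0.15,0,0,0],[1,0.05,0,0.2,0,0,0],[1,0.05,0,0.2,0,0,0]]]' 60; python3 go.py 0.5629 0.0865 0.1916 9.8
python3 - <<'E'
from h import *
for n in("top","side",):
    im=bot.read_camera(n);cv2.imwrite(f"pics/{n}20.png",im[:,:,::-1])
    crop(im,*((130,130,130,110) if n=="top" else (195,95,130,120)),6,f"pics/{n}20c.png")
E
```

```text
time: 52.0
tool_pos: [0.5597, 0.0844, 0.192]
tcp_rot: [2.025, 2.399, -0.002]
wrist_force: [-1.7, -1.1, -0.6]
width: 0.107
t 52.0 pos [0.5597 0.0844 0.192 ] yaw 9.68 q6 -0.06 w 0.107 F [-1.7 -1.1 -0.6]
shift cm [0.15 0.35 0.04] rot [ 0.001  0.002 -0.002] rows>= 1.0
```

View pics/side20c.png

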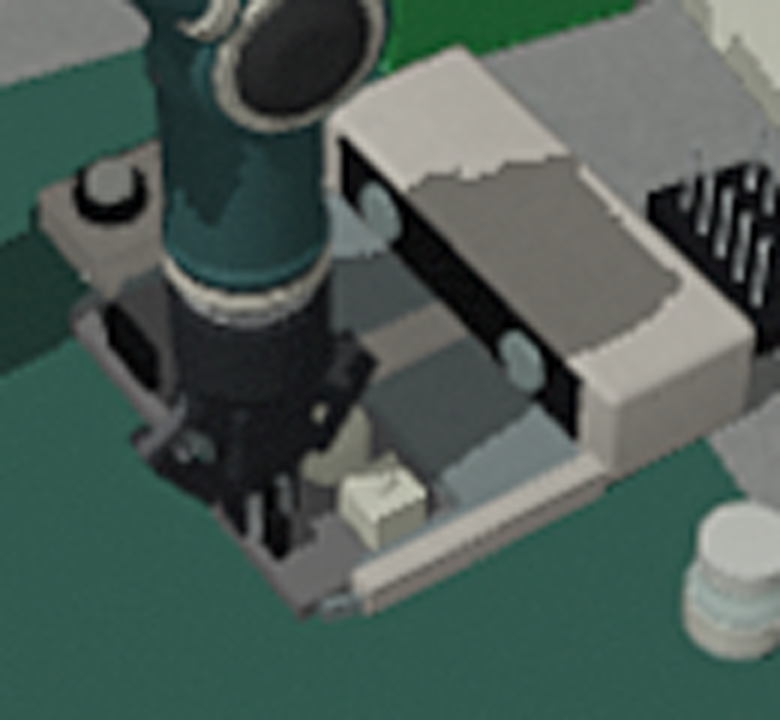

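View pics/top20c.png

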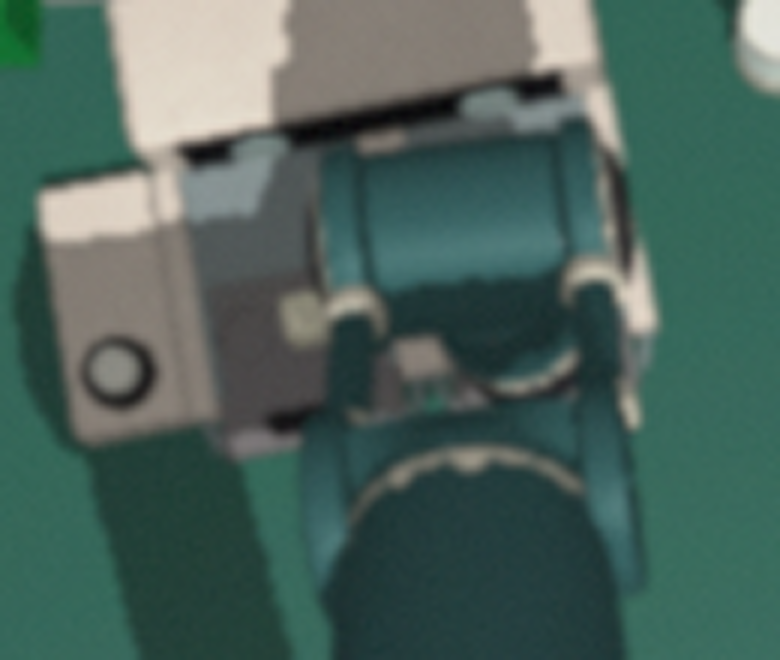

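```bash
python3 -m jog '[[[1,0.05,0.2,0,0,0,0],[1,0.05,0.35,0,0,0,0],[1,0.05,0.35,0,0,0,0]]]' 60; python3 go.py 0.5629 0.0865 0.1916 9.8;  python3 -m jog '[[[1,0,0.15,0,0,0,0],[1,0,0.3,0,0,0,0],[1,0,0.3,0,0,0,0]]]' 60; python3 go.py 0.5629 0.0865 0.1916 9.8
```

```text
time: 52.48
tool_pos: [0.5633, 0.0855, 0.192]
tcp_rot: [2.025, 2.4, -0.002]
wrist_force: [-4.3, -0.1, 5.1]
width: 0.098
t 52.48 pos [0.5633 0.0855 0.192 ] yaw 9.69 q6 -0.06 w 0.098 F [-4.3 -0.1  5.1]
shift cm [ 0.1  -0.02  0.04] rot [ 0.001  0.002 -0.002] rows>= 1.0
time: 52.85
tool_pos: [0.5647, 0.0858, 0.192]
tcp_rot: [-2.025, -2.4, 0.008]
wrist_force: [-12.1, -2.7, 12.5]
width: 0.105
t 52.85 pos [0.5647 0.0858 0.192 ] yaw 9.7 q6 -0.06 w 0.105 F [-12.1  -2.7  12.5]
shift cm [ 0.1  -0.16  0.04] rot [-0.004  0.002 -0.002] rows>= 1.0
```

```bash
python3 -m jog '[[[1,0,0.15,0,0,0,0],[1,0,0.3,0,0,0,0],[1,0,0.3,0,0,0,0]]]' 60; python3 go.py 0.5629 0.0865 0.1916 9.8;  python3 -m jog '[[[1,0,0.15,0,0,0,0],[1,0,0.3,0,0,0,0],[1,0,0.3,0,0,0,0]]]' 60; python3 go.py 0.5629 0.0865 0.1916 9.8
```

```text
time: 53.22
tool_pos: [0.5657, 0.0859, 0.1919]
tcp_rot: [-2.022, -2.397, 0.015]
wrist_force: [-19.6, -4.6, 20.8]
width: 0.101
t 53.23 pos [0.5657 0.0859 0.1919] yaw 9.71 q6 -0.06 w 0.101 F [-19.6  -4.6  20.8]
shift cm [ 0.1  -0.27  0.03] rot [-0.011  0.002 -0.002] rows>= 1.0
time: 53.6
tool_pos: [0.5668, 0.0861, 0.1919]
tcp_rot: [-2.019, -2.395, 0.022]
wrist_force: [-28.3, -6.2, 29.5]
width: 0.103
t 53.6 pos [0.5668 0.0861 0.1919] yaw 9.72 q6 -0.06 w 0.103 F [-28.3  -6.2  29.5]
shift cm [ 0.1  -0.38  0.04] rot [-0.017  0.002 -0.001] rows>= 1.0
```

```bash
python3 -m jog '[[[1,0,-0.2,0,0,0,0],[1,0,-0.4,0,0,0,0],[1,0,-0.4,0,0,0,0]]]';python3 -m jog '[[[0.65,0,0,0,0,0,0],[0.65,0,0,0,0,0,0],[0.65,0,0,0,0,0,0],[0.65,0,0,-3,0,0,0],[0.65,0,0,-8,0,0,0],[0.65,0,0,-12,0,0,0],[0.65,0,0,-14,0,0,0],[0.65,0,0,-14,0,0,0]]]' ;python3 go.py 0.45 -0.05 0.33 0
```

```text
time: 53.98
tool_pos: [0.5654, 0.0858, 0.1919]
tcp_rot: [-2.023, -2.399, 0.012]
wrist_force: [-15.6, -4.0, 16.8]
width: 0.101
time: 54.98
tool_pos: [0.5686, 0.0867, 0.333]
tcp_rot: [2.023, 2.398, 0.002]
wrist_force: [0.5, 0.2, 0.3]
width: 0.349
t 54.98 pos [0.5686 0.0867 0.333 ] yaw 9.68 q6 -0.06 w 0.349 F [0.5 0.2 0.3]
shift cm [-11.48 -13.99   0.27] rot [0.004 0.002 0.169] rows>= 3.0
```

```bash
python3 -m jog '[[[0.65,-38,-25,0,0,0,0.4],[0.65,-38,-25,0,0,0,0.4],[0.65,-38,-25,0,0,0,0.4],[0.65,-38,-25,0,0,0,0.4],[0.65,-38,-25,0,0,0,0.4],[0.65,-38,-25,0,0,0,0.4],[0.65,-38,-25,0,0,0,0.4],[0.65,-38,-25,0,0,0,0.4],[0.65,-38,-25,0,0,0,0.4]]]'
python3 - <<'E'
from h import *
for n in("top","side",):
    im=bot.read_camera(n);cv2.imwrite(f"pics/{n}21.png",im[:,:,::-1])
    crop(im,*((130,130,130,90) if n=="top" else (195,95,110,95)),6,f"pics/{n}21c.png")
E
```

```text
time: 56.1
tool_pos: [0.3846, -0.3303, 0.3302]
tcp_rot: [-2.464, -1.946, 0.001]
wrist_force: [0.2, 0.1, -0.0]
width: 0.348
```

View pics/side21c.png

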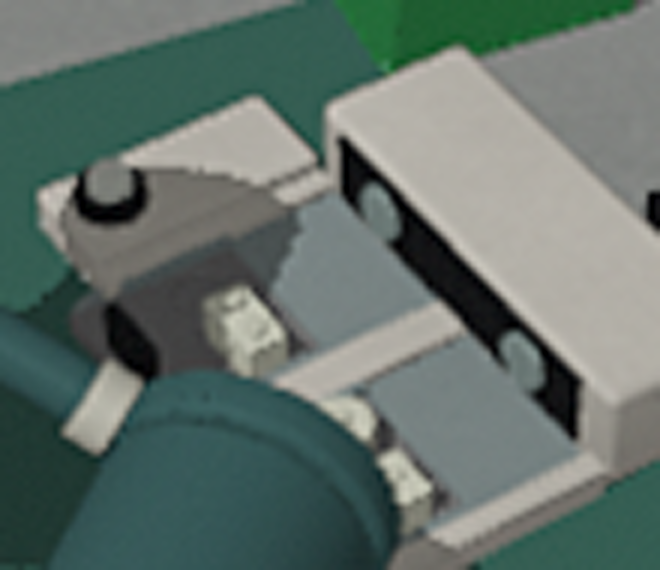

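View pics/top21c.png

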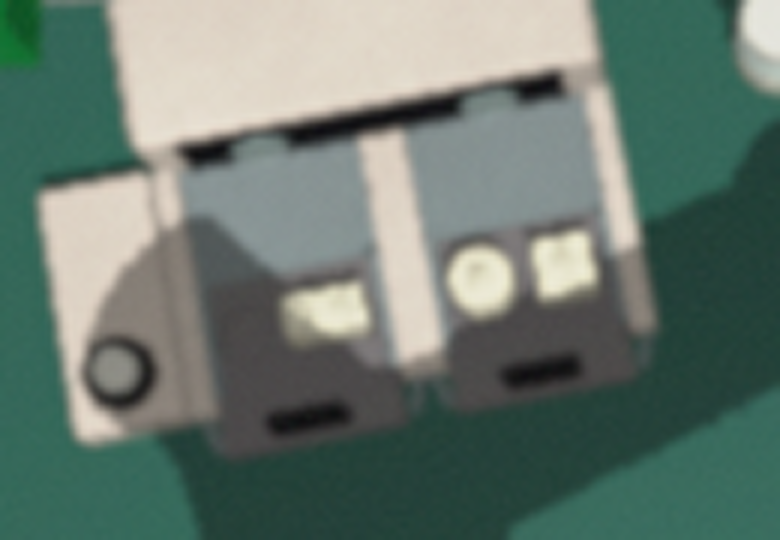

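```bash
python3 - <<'E'
from sc import *
p=np.array([.567,.154,np.radians(9.6)])
for u,v,z in((232,452,.006),(405,418,.006),(462,408,.006),(632,375,.006),(310,418,.042),(540,372,.042),(85,0,0)):
    q=px(u,v,(130,130),6);print(loc(p,toplane("top",*q,z)).round(4))
E
python3 go.py 0.5661 0.3174 0.28 0
```

```text
[-0.0221  0.1161]
[-0.0218  0.0162]
[-0.0225 -0.0167]
[-0.0225 -0.1154]
[-0.0185  0.0638]
[-0.0177 -0.0661]
[0.2631 0.1603]
t 56.2 pos [ 0.3855 -0.3289  0.3309] yaw -13.21 q6 -0.52 w 0.354 F [-0.1 -0.3  0.1]
shift cm [67.04  2.82  5.1 ] rot [-0.001 -0.    -0.231] rows>= 11.0
```

```bash
python3 -m jog '[[[1,67,2.8,2,0,0,-0.23],[1,67,2.8,2,0,0,-0.23],[1,67,2.8,2,0,0,-0.23],[1,67,2.8,2,0,0,-0.23],[1,67,2.8,2,0,0,-0.23],[1,67,2.8,2,0,0,-0.23],[1,67,2.8,2,0,0,-0.23],[1,67,2.8,2,0,0,-0.23],[1,67,2.8,2,0,0,-0.23],[1,67,2.8,2,0,0,-0.23],[1,67,2.8,2,0,0,-0.23],[1,67,2.8,2,0,0,-0.23]]]' 20;python3 go.py 0.5661 0.3174 0.25 0
```

```text
time: 57.7
tool_pos: [0.5646, 0.3209, 0.3104]
tcp_rot: [2.214, 2.227, -0.001]
wrist_force: [0.0, -0.5, 0.3]
width: -0.0
t 57.7 pos [0.5646 0.3209 0.3104] yaw 0.32 q6 0.47 w -0.0 F [ 0.  -0.5  0.3]
shift cm [-0.34  0.14  6.04] rot [0.    0.001 0.006] rows>= 1.0
```

```bash
python3 -m jog '[[[1,-0.3,0.1,4,0,0,0],[1,-0.3,0.1,5.5,0,0,0],[1,-0.3,0.1,5.5,0,0,0],[1,-0.3,0.1,5.5,0,0,0],[1,-0.3,0.1,5.5,0,0,0]]]' 20;python3 go.py 0.5661 0.3174 0.23 0
python3 - <<'E'
from h import *
for n in("top","side",):
    im=bot.read_camera(n);cv2.imwrite(f"pics/{n}22.png",im[:,:,::-1])
    crop(im,*((120,130,130,90) if n=="top" else (180,85,110,95)),6,f"pics/{n}22c.png")
E
```

```text
time: 58.32
tool_pos: [0.5677, 0.3128, 0.2579]
tcp_rot: [2.221, 2.218, 0.003]
wrist_force: [-0.2, -0.5, -0.2]
width: 0.001
t 58.33 pos [0.5677 0.3128 0.2579] yaw -0.08 q6 0.47 w 0.001 F [-0.2 -0.5 -0.2]
shift cm [ 0.46 -0.17  2.79] rot [ 0.003  0.001 -0.001] rows>= 1.0
```

View pics/side22c.png

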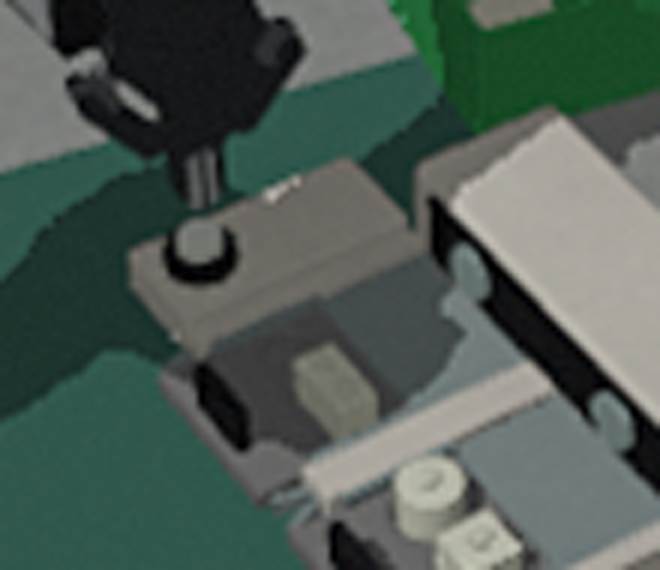

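View pics/top22c.png

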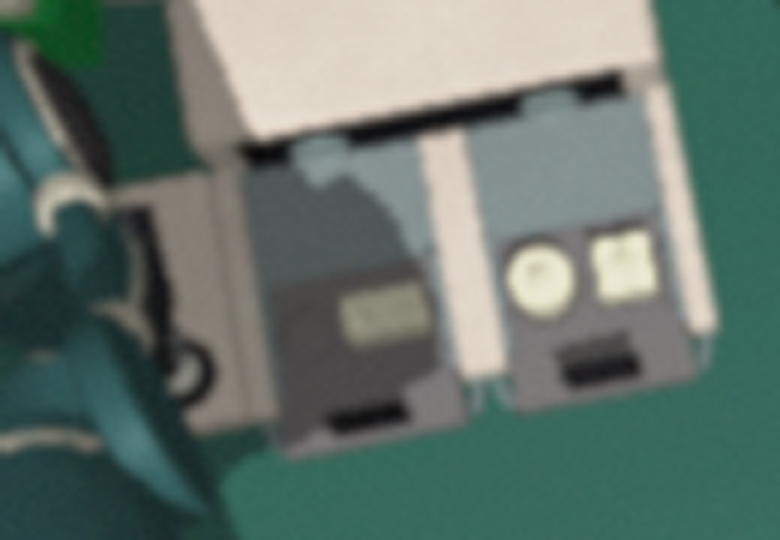

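```bash
python3 -m jog '[[[1,0.2,0,0.5,0,0,0],[1,0.2,0,0.8,0,0,0],[1,0.2,0,0.8,0,0,0],[1,0.2,0,0.8,0,0,0]]]';python3 go.py 0.5661 0.3174 0.23 0
```

```text
time: 58.92
tool_pos: [0.567, 0.3146, 0.2479]
tcp_rot: [2.221, 2.219, -0.002]
wrist_force: [-0.2, 0.2, 1.1]
width: -0.001
t 58.92 pos [0.567  0.3146 0.2479] yaw -0.05 q6 0.47 w -0.001 F [-0.2  0.2  1.1]
shift cm [ 0.28 -0.09  1.79] rot [ 0.001  0.002 -0.001] rows>= 1.0
```

```bash
python3 -m jog '[[[1,0.25,-0.1,0.6,0,0,0],[1,0.25,-0.1,1.2,0,0,0],[1,0.25,-0.1,1.2,0,0,0],[1,0.25,-0.1,1.2,0,0,0]]]';python3 go.py 0.5661 0.3174 0.22 0; python3 - <<'E'
from h import *
im=bot.read_camera("side");crop(im,180,85,80,70,8,"pics/side23c.png")
E
```

```text
time: 59.42
tool_pos: [0.5661, 0.3171, 0.2359]
tcp_rot: [2.221, 2.219, -0.002]
wrist_force: [0.3, 0.5, -0.3]
width: -0.001
t 59.42 pos [0.5661 0.3171 0.2359] yaw -0.05 q6 0.48 w -0.001 F [ 0.3  0.5 -0.3]
shift cm [0.04 0.   1.59] rot [ 0.001  0.002 -0.001] rows>= 1.0
```

View pics/side23c.png

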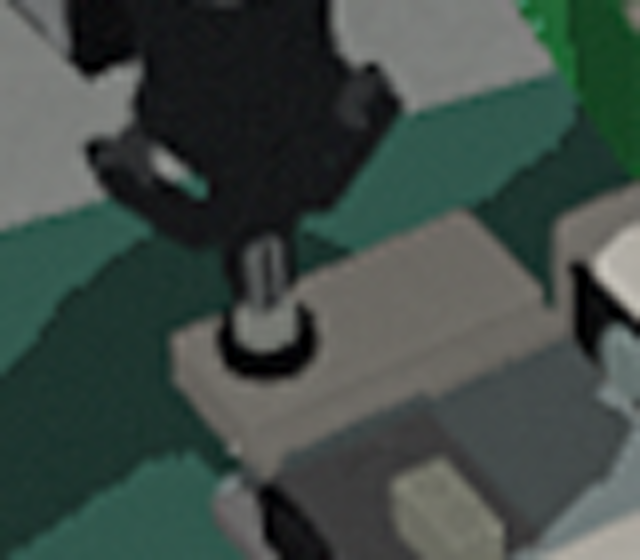

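Aligned with the button. Press down in small steps.

```bash
python3 -m jog '[[[1,0,0,0.3,0,0,0],[1,0,0,0.6,0,0,0],[1,0,0,0.9,0,0,0],[1,0,0,0.9,0,0,0]]]'; python3 -m jog '[[[1,0,0,0.2,0,0,0],[1,0,0,0.4,0,0,0],[1,0,0,0.4,0,0,0]]]'
```

```text
time: 59.98
tool_pos: [0.5659, 0.317, 0.2266]
tcp_rot: [2.221, 2.219, -0.003]
wrist_force: [-0.0, -0.6, 0.1]
width: -0.005
time: 60.35
tool_pos: [0.5662, 0.3171, 0.2234]
tcp_rot: [2.221, 2.219, -0.001]
wrist_force: [-0.0, 0.5, 2.5]
width: -0.001
```

```bash
python3 -m jog '[[[1,0,0,0.2,0,0,0],[1,0,0,0.4,0,0,0],[1,0,0,0.4,0,0,0]]]'; python3 -m jog '[[[1,0,0,0.2,0,0,0],[1,0,0,0.3,0,0,0],[1,0,0,0.3,0,0,0]]]'
```

```text
time: 60.72
tool_pos: [0.5663, 0.3171, 0.2195]
tcp_rot: [2.221, 2.219, -0.001]
wrist_force: [-0.6, -0.5, 4.5]
width: -0.005
time: 61.1
tool_pos: [0.5664, 0.3172, 0.2192]
tcp_rot: [2.221, 2.219, -0.001]
wrist_force: [-7.2, -3.6, 19.0]
width: -0.003
```

```bash
python3 -m jog '[[[1,0,0,0,0,0,0],[1,0,0,-2,0,0,0],[1,0,0,-6,0,0,0],[1,0,0,-11,0,0,0],[1,-10,-12,-12,0,0,0],[1,-20,-14,-12,0,0,0],[1,-35,-16,-12,0,0,0],[1,-50,-16,-12,0,0,0],[1,-60,-16,-12,0,0,0],[1,-60,-16,-12,0,0,0],[1,-60,-16,-12,0,0,0],[1,-60,-16,-12,0,0,0]]]'
python3 - <<'E'
from h import *
for n in("top","side",):
    im=bot.read_camera(n);cv2.imwrite(f"pics/{n}24.png",im[:,:,::-1])
    crop(im,*((120,130,130,90) if n=="top" else (180,85,110,95)),6,f"pics/{n}24c.png")
E
```

```text
time: 62.6
tool_pos: [0.423, -0.1474, 0.3363]
tcp_rot: [2.22, 2.218, -0.0]
wrist_force: [0.6, -1.0, -0.4]
width: -0.001
```

View pics/side24.png

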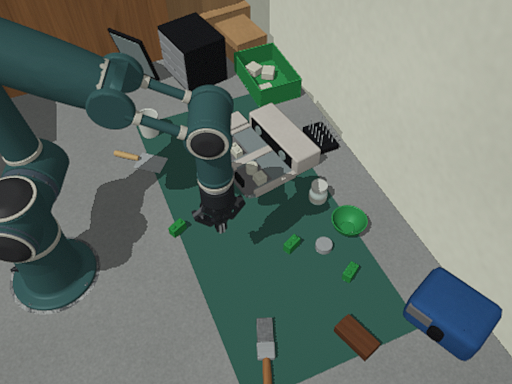

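View pics/side24c.png

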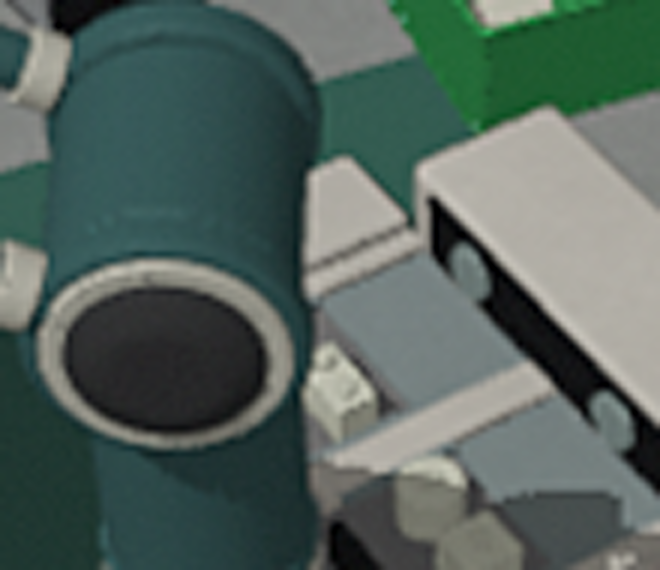

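View pics/top24c.png

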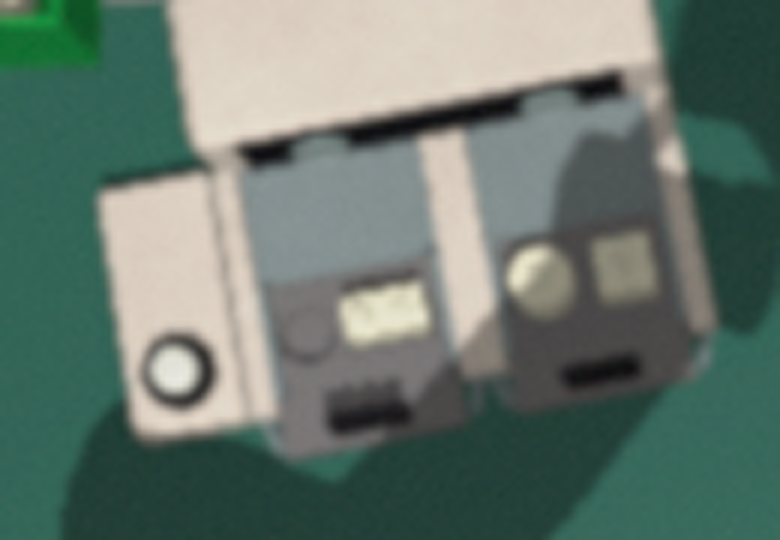

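```bash
python3 -m jog '[[[1,0,0,0,0,0,0],[1,0,0,0,0,0,0],[1,0,0,0,0,0,0],[1,0,0,0,0,0,0],[1,0,0,0,0,0,0],[1,0,0,0,0,0,0]]]'; python3 - <<'E'
from workcell import bot
print(bot.finish_job())
E
```

```text
time: 63.45
tool_pos: [0.4238, -0.1453, 0.336]
tcp_rot: [2.22, 2.22, -0.001]
wrist_force: [-0.9, -0.7, 0.2]
width: 0.0
the job is handed in; nothing more can be done
None
```

I finished the job and handed it in at about 63 s. The hand-in gives no verdict.

- **Casts:** Three casts were on the bench: round, square and oblong; I saw no small one. I set each into its own pocket. Each reached floor height with under 2 N of vertical force.
- **Carriers:** I slid carrier_b into the left bay and carrier_a into the right bay by their fins. Both stopped dead at about 28 N.
- **Start button:** I pressed it until it bottomed out, with about 19 N at the end, and let go.

**Last checks:** The final pictures show all three casts upright in their pockets and both carriers against the stop, fins outside the mouth. The button looks up again, and the bystanders in view appear unmoved, judged by eye only. The gripper was clear of everything.

**Disagreements:** The carriers' rear edges measured about 22 mm outside the mouth line, against the expected 25 mm. That fits the calibration error and the scanner pose fit, whose residuals ran to about 5 mm. The stop contact forces say both carriers are home. At one point carrier_a's gripper rode about 2 mm high during the slide; I corrected it before the final push.

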